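Show the broken torsion bar to the inspection camera

TASK

The test bar in the bench torsion tester has broken: slide the tailstock right back to its stop, then draw the broken half straight out of the drive head's socket without its broken face touching the other half. Hold it up to the inspection camera with the broken face looking squarely into the lens, centred, 100 mm in front of it, and finish still holding it there: do not put it down or let go. Do not drop it, leave the camera as it is set and do not disturb the things lying about on the bench.

Things in the scene. Friction and masses are not known exactly. Their poses are not given: they have to be found in the camera images.
- machine: bench torsion tester, fixed: white base 230 x 740 x 30 mm with two rails, drive head at +y, tailstock towards -y. Origin on the bench under the test axis; x across (away from the robot), y along the axis to the drive head, z up. The axis is level, 140 mm up, x = 0. From y = 242 mm a grey block 90 mm wide, 185 mm high; from y = 282 mm the white gearbox cover, 210 mm wide, 220 mm high
- socket_mouth (a point): centre of the mouth of the drive head's square socket, on the test axis: a black block 50 x 50 mm, 50 mm deep (behind it a round flange of 76 mm), with a 22 mm square hole 42 mm deep that opens towards the machine's -y. Axes as the machine's
- half: loose broken half of the bar, steel, 0.13-0.25 kg: square head 20 x 20 x 46 mm, then a round shank 10 mm thick, 60 mm long, ending in the broken face. Origin on its axis mid-shank; x points to the broken face (at 30 mm; head's shoulder at -30, end at -76). Starts level on the test axis, 40 mm of the head in the drive socket (1 mm play each side, not clamped), origin 36 mm out of the block
- fracture (a point): centre of the broken face of the loose half, on its axis
- head_end (a point): centre of the square end of the loose half's head, on its axis
- tailstock (a joint): travel of the tailstock on its rails in m: 0 nearest the drive head, grows towards the machine's -y, stop at 0.130; starts at 0 to 0.02. Slides with about 5 N friction and 25 N per m/s drag, weighs 6 kg, stays where left. Black housing 105 mm wide (saddle 185 mm), 186 mm high
- tail_ball (a point): centre of the black ball handle, 32 mm in diameter, on a 12 mm lever rod on the robot's side of the tailstock, 185 mm above the bench; it is fixed to the tailstock and moves with it
- lens: inspection camera on a column stand to the right of the machine: grey camera 44 mm square, black lens, ring light 62 mm across. Origin at the centre of the ring light's front (the front of the lens); x along the line of sight, out of the lens, 0.2 to 0.5 rad below level; y level. It reaches 100 mm back from the origin; held by friction. Column 25 mm thick, 140 mm behind the lens, 480 mm high
- new_bar: unbroken test bar lying on the bench, 212 mm long, square heads of 20 mm; leave alone. Origin under its middle
- caliper: steel caliper lying on the bench behind the tester, 200 mm long; leave alone
- wrench: wrench lying on the bench to the right of the tester; leave alone
- oil: white oil bottle, 48 mm in diameter, 110 mm high, standing on the bench; leave alone. Origin under its middle
- tail_face (a point): centre of the broken face of the other half of the bar, alike in shape and still fast in a black 50 mm square socket block on the tailstock, on the test axis, pointing at the drive head; moves with the tailstock. It starts 3 mm plus the tailstock's travel from the loose half's face; the block's face is 66 mm behind it. Axes as the machine's

How it is judged:
By the outcome, as a careful person would: the job done as asked, in the order asked, and still so for the second after the job is handed in, while the arm keeps its last pose, push and grip.
It also fails if it takes over 54 s, if anything falls off the work surface, if the arm or the gripper's body presses on something with over 40 N, if the wrist force passes 120 N, or if a joint passes its speed limit or range.

ROBOT

A 6-joint arm with a two-finger parallel gripper is mounted at the origin on the work surface. World frame = base frame: x ahead of the robot, y to its left, z up, the work surface at z = 0. Lengths are in mm, angles in rad, forces in N, time in s.
With the tool pointing down it reaches from about 350 to 975 mm from the base axis. Payload 7.1 kg.
Tool frame: the origin (TCP) lies between the finger pads; the fingertips stand 8 mm ahead of it and the grasp point (between the pads) lies 11 mm behind it; x points along the fingers, y is the direction in which the jaws open and shut, and the axes are right-handed (so a half turn about x gives the same grasp; the last joint's range is limited). The gripper opens to 88 mm and grips with 3 to 60 N. Pads are 20 mm wide; open, the fingers measure 115 mm over their backs; the gripper's body (75 mm by 178 mm) begins 61 mm behind the grasp point.
Start: joints at [-1.205, 0.423, 1.63, -0, 1.089, -0.019], TCP at [234.624, -579.272, 191.775] pointing down, gripper open.
Joint ranges: [-3, 3], [-0.9, 2.11], [0.09, 2.58], [-1.31, 4.45], [0.11, 2.69], [-2.54, 2.54]. Speed limits (rad/s): [2.39, 2.39, 3.01, 3.14, 3.14, 3.14].

INTERFACE

Orientations are given as a rotation vector (axis times angle).
In Python, from workcell import ctrl gives the robot as it stands.
- The arm moves only by the tool apply_moves, never from a script. Its argument "increments" is a list of rows, each an object with "gripper": the opening in per cent of the stroke, from 0 (shut) to 100 (fully open); "delta_pos": the shift along the tool's x, y, z in cm, a list of three; "dr": the turn, a rotation vector about the tool's x, y, z in rad, a list of three. In form: [{"gripper": gripper, "delta_pos": [dx, dy, dz], "dr": [ax, ay, az]}, ...]. A call has exactly 5 rows; each row shifts and turns the commanded pose from where the row before left it, along the tool's axes as they then stand; what a row does not reach is not made up. A row lasts 1/12 s, in which the tool goes at most 41.7 mm and 7.16 degrees, less where a joint would pass 70% of its speed; a pose out of reach is approached as far as the arm can. A call with a gripper value outside its range is refused whole. The fingers move at their own pace and stop on an object; the grip force is fixed at half the most. Time passes only in rows, so rows that do not move let the fingers close, or fill a call up. It gives the time, the measured TCP pose, the force and the opening at its end, in the units of the state.
- ctrl.get_obs(): the state, without advancing time (a new reading comes with each control period).
- ctrl.get_image(name): name is "scene" or "top" or "wrist"; returns a dict with "img" (384x512x3 uint8, red, green, blue), "range_z" (384x512 float32, mm along the optical axis (not along the pixel's ray), 0 where there is no reading), "mtx" (3x3 intrinsics, pixels), "rvec" (rotation vector, rad) and "tvec" (3), from world to camera coordinates, as OpenCV has them. Camera axes: x right, y down, z forward; pixel columns grow to the right and rows downward; lengths in mm; the calibration is good to about 2 mm. A picture is of the moment at which its call begins.
- ctrl.close_job(): hands the job in, once; it reports no verdict.
The state is a dict: "t": time; "qpos": joint angles; "qvel": joint speeds; "joint_torque": joint torques, N m; "ee_pos": TCP position; "orientation": TCP orientation; "ft_force": force on the tool from outside, world axes, zero at the start; "moment": the same for the moment, N m; "width": finger opening in mm.
Only numpy, scipy, OpenCV 4.12 (cv2) and the standard library are available. Lean on these libraries where they do the work, as an engineer would, in place of code of your own. Each camera call takes 0.05 s, during which the arm holds its last target. There are 200 camera calls.

## Working session

There is one attempt and no reset: what is moved stays moved. The work goes in short steps, Python scripts to look and compute and a tool call to move; the robot and the scene stay as the last step left them, time stands still between calls to the robot, and variables do not carry over. Pictures are saved under pics/ and viewed, about 8 in all and at most 12, crops included, and the job is handed in when it is done.

Besides the shell and the picture viewer there is one more tool, called after "Request:" as name([rows], argument=value, ...), one row to a line, values as JSON. apply_moves: Moves the arm, as the interface text tells. Its arguments: {"type":"object","properties":{"increments":{"type":"array","items":{"type":"object","properties":{"gripper":{"type":"number"},"delta_pos":{"type":"array","items":{"type":"number"}},"dr":{"type":"array","items":{"type":"number"}}}}}},"required":["increments"]}

```bash
mkdir -p pics; ls; cat > h.py <<'E'
import numpy as np, cv2
from workcell import ctrl
from scipy.spatial.transform import Rotation as R
def grab(n,save=None):
    d=ctrl.get_image(n)
    if save: cv2.imwrite('pics/'+save,cv2.cvtColor(d['img'],cv2.COLOR_RGB2BGR)); np.savez('pics/'+save+'.npz',**d)
    return d
def world(d,u,v,z=None):
    z=d['range_z'][v,u] if z is None else z
    p=np.linalg.inv(d['mtx'])@np.array([u,v,1.])*z
    M=cv2.Rodrigues(np.array(d['rvec'],float))[0]
    return M.T@(p-np.array(d['tvec'],float).ravel())
def cloud(d):
    v,u=np.mgrid[:384,:512]; z=d['range_z'].astype(float)
    p=np.stack([u*z,v*z,z],-1)@np.linalg.inv(d['mtx']).T
    M=cv2.Rodrigues(np.array(d['rvec'],float))[0]
    return (p-np.array(d['tvec'],float).ravel())@M
def load(s): return dict(np.load('pics/'+s+'.npz'))
E
python3 - <<'E'
from h import *
for n in ['scene','top']:
    d=grab(n,n+'0.png'); M=cv2.Rodrigues(np.array(d['rvec'],float))[0]
    print(n,-M.T@np.array(d['tvec']).ravel(),M[2],d['mtx'][0,0])
a=cv2.imread('pics/scene0.png');b=cv2.imread('pics/top0.png')
o=ctrl.get_obs();print(o)
E
```

```text
pics
scene [1197.15094268 -183.73530598 1222.29303219] [-0.5484937   0.09833026 -0.83035283] 452.4489505387987
top [ 313.12164364  -69.21374036 1543.53875416] [ 0.16888199  0.00254333 -0.985633  ] 424.95975588580075
{'t': 0.1, 'qpos': array([-1.20502642e+00,  4.23767236e-01,  1.63058568e+00,  4.27727117e-05,
        1.08862317e+00, -1.90221403e-02]), 'qvel': array([ 0.00134454, -0.00181786, -0.00196752, -0.0007977 ,  0.00133256,
        0.00100607]), 'joint_torque': array([ 6.28828548e-04, -5.45609629e+01, -2.74325734e+01,  6.45099347e-02,
        1.87724578e-02, -3.65429867e-05]), 'ee_pos': array([ 234.43392623, -578.78447985,  191.08867339]), 'orientation': array([ 2.01101234,  0.39317877, -2.01142489]), 'ft_force': array([-0.33958613,  0.24997721, -0.07781779]), 'moment': array([ 0.02692643, -0.02994127,  0.03182845]), 'width': 87.8442031571261}
```

View pics/scene0.png

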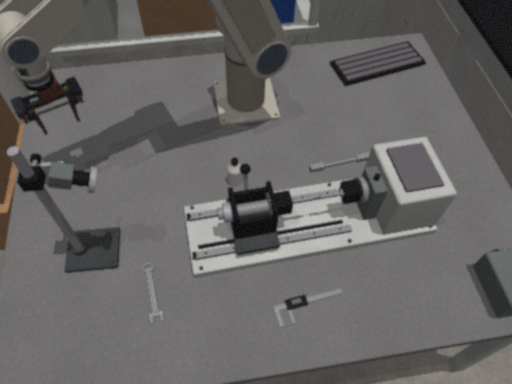

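View pics/top0.png

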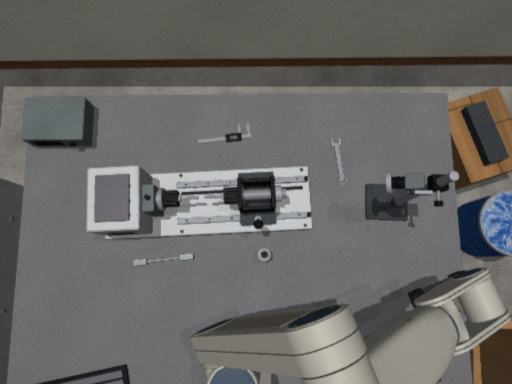

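```bash
python3 - <<'E'
from h import *
d=load('top0.png');P=cloud(d);z=P[...,2]; img=d['img'].astype(int)
def rect(m,name):
    p=P[m][:,:2].astype(np.float32); r=cv2.minAreaRect(p); print(name,m.sum(),r,np.round(P[m].mean(0),1)); print(np.round(cv2.boxPoints(r),1).tolist())
u=np.arange(512)[None,:]*np.ones((384,1)); v=np.arange(384)[:,None]*np.ones((1,512))
reg=(u>75)&(u<325)&(v>150)&(v<250)
rect(reg&(abs(z-220)<6),'cover')
rect(reg&(abs(z-30)<5)&(img.min(-1)>120),'base')
rect(reg&(abs(z-186)<4)&(u>225)&(u<290),'tailtop')
reg2=(u>245)&(u<272)&(v>212)&(v<236)
rect(reg2&(z>188),'ball')
rect((u>255)&(u<272)&(v>245)&(v<264)&(z>60),'oil')
rect((u>380)&(u<470)&(v>165)&(v<210)&(z>250),'cam')
s=load('scene0.png');Q=cloud(s)
# camera cloud
m=(Q[...,2]>230)&(Q[...,1]<-300)&(Q[...,0]>380)
m&=(np.arange(512)[None,:]<110)&(np.arange(384)[:,None]>140)
q=Q[m]; print(len(q),q.min(0),q.max(0))
for a,b in [(93,172),(93,180),(93,188),(88,180),(62,177),(52,168),(245,168),(235,161),(70,165)]: print((a,b),np.round(world(s,a,b),1))
def up(n,x0,y0,w,h,k):
    i=cv2.imread(f'pics/{n}0.png')[y0:y0+h,x0:x0+w]; return cv2.resize(i,None,fx=k,fy=k,interpolation=cv2.INTER_CUBIC)
a=up('scene',0,140,130,70,6); b=up('scene',180,140,130,70,6)[:, :780]
cv2.imwrite('pics/z1.png',np.vstack([cv2.resize(a,(560,300)),cv2.resize(b,(560,300))]))
E
```

```text
cover 1538 ((527.533447265625, 390.5755920410156), (192.467041015625, 151.2607879638672), 0.2244201898574829) [526.3 391.6 218.5]
[[431.0, 465.79998779296875], [431.6000061035156, 314.6000061035156], [624.0999755859375, 315.29998779296875], [623.5, 466.6000061035156]]
base 4088 ((538.9924926757812, 111.68276977539062), (228.40853881835938, 737.8958129882812), 2.397118091583252) [533.6  36.9  29.1]
[[409.5, 475.5], [440.29998779296875, -261.70001220703125], [668.5, -252.1999969482422], [637.7000122070312, 485.1000061035156]]
tailtop 204 ((511.832275390625, -66.04157257080078), (170.8193817138672, 121.39128112792969), 2.2505080699920654) [537.7 -66.2 185.1]
[[424.1000061035156, -8.699999809265137], [428.8999938964844, -130.0], [599.5999755859375, -123.30000305175781], [594.7999877929688, -2.0]]
ball 69 ((383.96539306640625, -69.21894073486328), (25.498493194580078, 141.67848205566406), 89.34812927246094) [437.6 -70.5 234.3]
[[313.0, -81.19999694824219], [454.70001220703125, -82.80000305175781], [454.8999938964844, -57.29999923706055], [313.29998779296875, -55.70000076293945]]
oil 150 (
[... 240 characters left out ...]
8.5, -63.0]]
cam 1310 ((461.3387451171875, -318.29132080078125), (137.77203369140625, 563.072509765625), 17.006406784057617) [ 526.1 -515.   403.9]
[[313.1000061035156, -69.19999694824219], [477.79998779296875, -607.7000122070312], [609.5999755859375, -567.4000244140625], [444.8999938964844, -28.899999618530273]]
2501 [ 471.31419447 -596.59539722  230.02367914] [ 576.12065914 -428.25250027  481.04607406]
(93, 172) [ 546.9 -433.9  386. ]
(93, 180) [ 563.4 -435.5  378. ]
(93, 188) [ 572.1 -440.4  359.4]
(88, 180) [ 554.  -449.8  367.8]
(62, 177) [ 558.5 -498.   396.4]
(52, 168) [ 538.7 -517.3  407.6]
(245, 168) [451.9 -70.7 198.8]
(235, 161) [354.2 -87.  107.4]
(70, 165) [ 526.3 -483.   395.3]
```

View pics/z1.png

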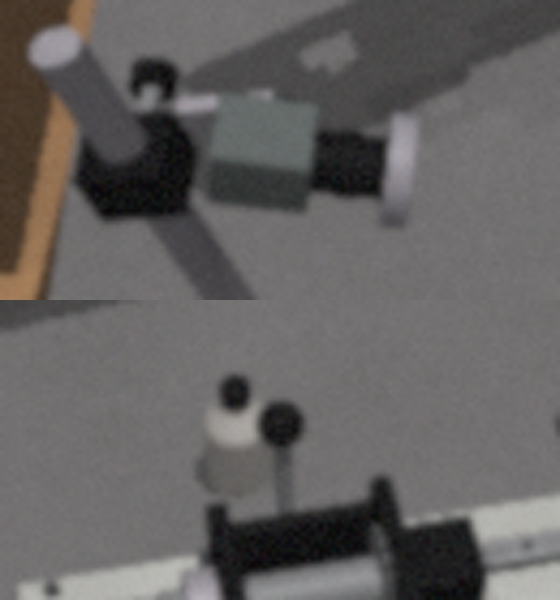

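The views show the drive head at +y (left in top), the tailstock at top px (258,195) and the ball at scene px (245,168), just right of the oil bottle. The lens is at scene px (93,180), facing +y. Next I fit the test axis, ball and lens.

```bash
python3 - <<'E'
from h import *
t=load('top0.png');s=load('scene0.png')
c=np.deg2rad(2.4); ex=np.array([np.cos(c),np.sin(c)]);ey=np.array([-np.sin(c),np.cos(c)]);o=np.array([539.,111.7])
for n,d in (('top',t),('scene',s)):
    P=cloud(d); X=(P[...,:2]-o)@ex; Y=(P[...,:2]-o)@ey; Z=P[...,2]
    g=(d['range_z']>0)&(abs(X)<40)&(Z>100)&(Z<200)
    for y0 in range(-200,220,10):
        m=g&(Y>=y0)&(Y<y0+10)
        if m.sum()>2:
            top=Z[m].max(); k=m&(Z>top-5)
            print(n,y0,m.sum(),'x',X[m].min().round(),X[m].max().round(),'xm',X[k].mean().round(1),'ztop',top.round(1))
# ball: fit sphere r=16 scene+top
from scipy.optimize import least_squares
for n,d in (('top',t),('scene',s)):
    P=cloud(d); m=(d['range_z']>0)&(np.hypot(P[...,0]-450,P[...,1]+71)<26)&(P[...,2]>180)&(P[...,2]<207)
    q=P[m]; r=least_squares(lambda c:np.linalg.norm(q-c,axis=1)-16,[450,-71,185],loss='soft_l1'); print(n,len(q),r.x,np.abs(r.fun).mean())
# lens ring
q=cloud(s); m=(s['range_z']>0)&(q[...,1]>-460)&(q[...,1]<-400)&(q[...,2]>320)&(q[...,0]>480)&(q[...,0]<600)
print(m.sum(),np.round(q[m][::6],0).tolist())
E
```

```text
top -200 34 x -17.0 40.0 xm -2.1 ztop 161.8
top -190 38 x -16.0 40.0 xm -1.8 ztop 161.9
top -180 36 x -17.0 40.0 xm 1.2 ztop 162.2
top -170 38 x -16.0 40.0 xm 4.4 ztop 160.5
top -160 34 x -16.0 40.0 xm 6.3 ztop 158.6
top -150 37 x -40.0 40.0 xm 13.3 ztop 164.6
top -140 55 x -37.0 40.0 xm 1.6 ztop 178.0
top -130 76 x -39.0 40.0 xm 3.1 ztop 190.6
top -120 61 x -40.0 40.0 xm 1.1 ztop 189.6
top -110 53 x -25.0 24.0 xm -4.5 ztop 170.0
top -100 50 x -26.0 25.0 xm -3.2 ztop 171.4
top -90 51 x -25.0 22.0 xm 1.4 ztop 168.1
top -80 50 x -25.0 23.0 xm -3.3 ztop 169.4
top -70 22 x -24.0 22.0 xm 16.6 ztop 168.6
top -60 9 x -4.0 4.0 xm -0.4 ztop 144.8
top -50 9 x -3.0 5.0 xm 0.6 ztop 145.2
top -40 9 x -6.0 5.0 xm -1.9 ztop 147.6
top -30 9 x -5.0 2.0 xm -0.3 ztop 145.7
top -20 9 x -5.0 2.0 xm 0.0 ztop 147.7
top -10 9 x -4.0 3.0 xm -0.9 ztop 145.1
top 10 3 x -3.0 4.0 xm 1.0 ztop 140.9
top 20 9 x -3.0 5.0 xm -0.7 ztop 144.7
top 30 9 x -6.0 3.0 xm -1.9 ztop 147.5
top 40 9 x -5.0 3.0 xm -0.4 ztop 148.5
top 50 9 x -4.0 3.0 xm -0.4 ztop 145.6
top 60 9 x -4.0 3.0 xm 0.2 ztop 145.3
top 70 13 x -10.0 7.0 xm
[... 2752 characters left out ...]
.0], [551.0, -433.0, 379.0], [549.0, -452.0, 377.0], [554.0, -437.0, 381.0], [548.0, -457.0, 373.0], [557.0, -441.0, 382.0], [552.0, -457.0, 374.0], [559.0, -441.0, 382.0], [554.0, -457.0, 374.0], [564.0, -441.0, 384.0], [556.0, -460.0, 372.0], [562.0, -445.0, 378.0], [564.0, -431.0, 378.0], [556.0, -450.0, 367.0], [563.0, -434.0, 374.0], [556.0, -451.0, 362.0], [565.0, -435.0, 372.0], [559.0, -451.0, 363.0], [567.0, -435.0, 371.0], [569.0, -446.0, 372.0], [559.0, -459.0, 357.0], [570.0, -442.0, 369.0], [571.0, -445.0, 367.0], [574.0, -447.0, 368.0], [574.0, -450.0, 365.0], [571.0, -439.0, 358.0], [573.0, -441.0, 357.0], [571.0, -447.0, 352.0], [573.0, -450.0, 350.0], [570.0, -452.0, 343.0]]
```

```bash
cat >> h.py <<'E'
c=np.deg2rad(2.4); EX=np.array([np.cos(c),np.sin(c),0]);EY=np.array([-np.sin(c),np.cos(c),0]);EZ=np.array([0,0,1.])
def frame(x,y): return np.stack([x,y,np.cross(x,y)],1)
def go(p,Rt=None,o=None):
    "translation (cm, tool axes, first) then rotation (tool axes)"
    o=o or ctrl.get_obs(); R0=R.from_rotvec(o['orientation']); Rt=R0 if Rt is None else R.from_matrix(Rt)
    d=R0.inv().apply(np.array(p)-o['ee_pos'])/10; r=(R0.inv()*Rt).as_rotvec()
    print('t',o['t'],'pos',o['ee_pos'].round(1),'F',o['ft_force'].round(1),'w',round(o['width'],1),'\n shift cm',d.round(3),'len',np.linalg.norm(d).round(2),'turn',r.round(4)); return d,r
E
python3 - <<'E'
from h import *
o=ctrl.get_obs();print(R.from_rotvec(o['orientation']).as_matrix().round(3))
for s in (1,-1): go([442.5,-70.7,270],frame(-EZ,s*EY),o)
E
```

```text
[[-0.     0.375 -0.927]
 [ 0.001 -0.927 -0.375]
 [-1.    -0.001 -0.   ]]
t 0.1 pos [ 234.4 -578.8  191.1] F [-0.3  0.2 -0.1] w 87.8 
 shift cm [ -7.834 -39.295 -38.357] len 55.47 turn [-2.7987e+00 -2.0000e-03  2.0000e-04]
t 0.1 pos [ 234.4 -578.8  191.1] F [-0.3  0.2 -0.1] w 87.8 
 shift cm [ -7.834 -39.295 -38.357] len 55.47 turn [3.429e-01 2.000e-04 1.400e-03]
```

Request:
apply_moves([
  {"gripper": 100,"delta_pos": [-0.5,-2.46,-2.4],"dr": [0,0,0]},
  {"gripper": 100,"delta_pos": [-0.5,-2.46,-2.4],"dr": [0,0,0]},
  {"gripper": 100,"delta_pos": [-0.5,-2.46,-2.4],"dr": [0,0,0]},
  {"gripper": 100,"delta_pos": [-0.5,-2.46,-2.4],"dr": [0,0,0]},
  {"gripper": 100,"delta_pos": [-0.5,-2.46,-2.4],"dr": [0,0,0]},
])

```text
t: 0.52
ee_pos: [299.7, -418.5, 216.6]
orientation: [2.011, 0.392, -2.012]
ft_force: [1.7, 0.8, -0.4]
width: 88.0
```

Request:
apply_moves([
  {"gripper": 100,"delta_pos": [-0.5,-2.46,-2.4],"dr": [0,0,0]},
  {"gripper": 100,"delta_pos": [-0.5,-2.46,-2.4],"dr": [0,0,0]},
  {"gripper": 100,"delta_pos": [-0.5,-2.46,-2.4],"dr": [0,0,0]},
  {"gripper": 100,"delta_pos": [-0.5,-2.46,-2.4],"dr": [0,0,0]},
  {"gripper": 100,"delta_pos": [-0.5,-2.46,-2.4],"dr": [0,0,0]},
])

```text
t: 0.93
ee_pos: [364.8, -259.4, 241.8]
orientation: [2.011, 0.392, -2.011]
ft_force: [0.4, -0.9, 1.1]
width: 87.9
```

Request:
apply_moves([
  {"gripper": 100,"delta_pos": [-0.5,-2.46,-2.4],"dr": [0,0,0]},
  {"gripper": 100,"delta_pos": [-0.5,-2.46,-2.4],"dr": [0,0,0]},
  {"gripper": 100,"delta_pos": [-0.5,-2.46,-2.4],"dr": [0,0,0]},
  {"gripper": 100,"delta_pos": [-0.5,-2.46,-2.4],"dr": [0,0,0]},
  {"gripper": 100,"delta_pos": [-0.5,-2.46,-2.4],"dr": [0,0,0]},
])

```text
t: 1.35
ee_pos: [429.8, -100.4, 266.9]
orientation: [2.011, 0.392, -2.011]
ft_force: [-0.9, -0.5, -0.6]
width: 87.5
```

Request:
apply_moves([
  {"gripper": 100,"delta_pos": [0,0,0],"dr": [0.0686,0,0]},
  {"gripper": 100,"delta_pos": [0,0,0],"dr": [0.0686,0,0]},
  {"gripper": 100,"delta_pos": [0,0,0],"dr": [0.0686,0,0]},
  {"gripper": 100,"delta_pos": [0,0,0],"dr": [0.0686,0,0]},
  {"gripper": 100,"delta_pos": [0,0,0],"dr": [0.0686,0,0]},
])

```text
t: 1.77
ee_pos: [429.5, -101.8, 266.5]
orientation: [2.201, 0.043, -2.203]
ft_force: [-0.1, -0.7, -0.2]
width: 88.1
```

```bash
python3 - <<'E'
from h import *
go([442.5,-70.7,196-22],frame(-EZ,-EY))
d=grab('wrist','w1.png'); M=cv2.Rodrigues(np.array(d['rvec'],float))[0]
print(-M.T@np.array(d['tvec']).ravel(),M[2],d['mtx'][0,0])
from scipy.optimize import least_squares
P=cloud(d); m=(d['range_z']>0)&(np.hypot(P[...,0]-443,P[...,1]+71)<26)&(P[...,2]>180)&(P[...,2]<207)
q=P[m]; r=least_squares(lambda c:np.linalg.norm(q-c,axis=1)-16,[443,-71,185],loss='soft_l1'); print(len(q),r.x,np.abs(r.fun).mean())
E
```

```text
t 1.7667 pos [ 429.5 -101.8  266.5] F [-0.1 -0.7 -0.2] w 88.1 
 shift cm [ 9.249 -3.057 -1.424] len 9.84 turn [-0.003   0.0007  0.0002]
[512.0628062  -99.50605318 459.33341915] [-0.29928492 -0.01086391 -0.95410194] 345.40065759446054
1204 [444.5577277  -71.3670151  184.79364032] 0.37092383986123856
```

View pics/w1.png

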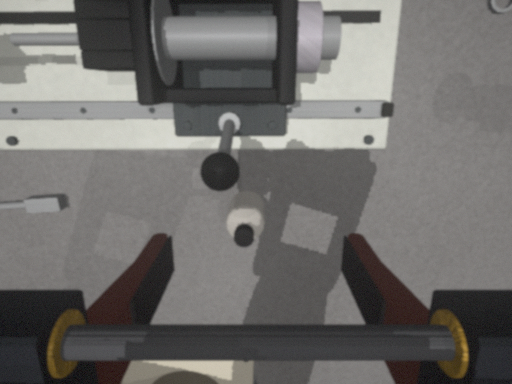

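The wrist view shows the ball at px (220,170), with the bottle clear below it at (243,222). The ball centre fits to (444.6, -71.4, 184.8).

Request:
apply_moves([
  {"gripper": 100,"delta_pos": [0,-1.5,-0.8],"dr": [0,0,0]},
  {"gripper": 100,"delta_pos": [0,-1.47,-0.8],"dr": [0,0,0]},
  {"gripper": 100,"delta_pos": [1.5,0,0],"dr": [0,0,0]},
  {"gripper": 100,"delta_pos": [2,0,0],"dr": [0,0,0]},
  {"gripper": 100,"delta_pos": [2,0,0],"dr": [0,0,0]},
])

```text
t: 2.23
ee_pos: [444.9, -71.6, 211.4]
orientation: [2.2, 0.048, -2.198]
ft_force: [-0.0, -0.6, -0.4]
width: 87.9
```

Request:
apply_moves([
  {"gripper": 100,"delta_pos": [2,0,0],"dr": [0,0,0]},
  {"gripper": 100,"delta_pos": [1.7,0,0],"dr": [0,0,0]},
  {"gripper": 20,"delta_pos": [0,0,0],"dr": [0,0,0]},
  {"gripper": 20,"delta_pos": [0,0,0],"dr": [0,0,0]},
  {"gripper": 20,"delta_pos": [0,0,0],"dr": [0,0,0]},
])

```text
t: 2.65
ee_pos: [445.0, -71.9, 175.5]
orientation: [2.201, 0.046, -2.199]
ft_force: [0.1, -0.3, -0.5]
width: 71.3
```

Request:
apply_moves([
  {"gripper": 20,"delta_pos": [0,0,0],"dr": [0,0,0]},
  {"gripper": 20,"delta_pos": [0,0,0],"dr": [0,0,0]},
  {"gripper": 20,"delta_pos": [0,0,0],"dr": [0,0,0]},
  {"gripper": 20,"delta_pos": [0,0,0],"dr": [0,0,0]},
  {"gripper": 20,"delta_pos": [0,0,0],"dr": [0,0,0]},
])

```text
t: 3.07
ee_pos: [444.7, -71.8, 175.1]
orientation: [2.201, 0.046, -2.199]
ft_force: [0.5, 0.4, 0.4]
width: 38.3
```

Request:
apply_moves([
  {"gripper": 20,"delta_pos": [0,0,0],"dr": [0,0,0]},
  {"gripper": 20,"delta_pos": [0,0,0],"dr": [0,0,0]},
  {"gripper": 20,"delta_pos": [0,0,0],"dr": [0,0,0]},
  {"gripper": 20,"delta_pos": [0,0.2,0],"dr": [0,0,0]},
  {"gripper": 20,"delta_pos": [0,0.4,0],"dr": [0,0,0]},
])

```text
t: 3.48
ee_pos: [444.7, -77.7, 174.7]
orientation: [2.2, 0.047, -2.2]
ft_force: [0.1, -0.1, -0.9]
width: 17.5
```

Request:
apply_moves([
  {"gripper": 20,"delta_pos": [0,0.7,0],"dr": [0,0,0]},
  {"gripper": 20,"delta_pos": [0,1,0],"dr": [0,0,0]},
  {"gripper": 20,"delta_pos": [0,1,0],"dr": [0,0,0]},
  {"gripper": 20,"delta_pos": [0,1,0],"dr": [0,0,0]},
  {"gripper": 20,"delta_pos": [0,1,0],"dr": [0,0,0]},
])

```text
t: 3.9
ee_pos: [446.8, -126.1, 174.8]
orientation: [2.201, 0.045, -2.201]
ft_force: [0.2, -0.0, -0.2]
width: 17.5
```

Request:
apply_moves([
  {"gripper": 20,"delta_pos": [0,1,0],"dr": [0,0,0]},
  {"gripper": 20,"delta_pos": [0,1,0],"dr": [0,0,0]},
  {"gripper": 20,"delta_pos": [0,1,0],"dr": [0,0,0]},
  {"gripper": 20,"delta_pos": [0,1,0],"dr": [0,0,0]},
  {"gripper": 20,"delta_pos": [0,0.7,0],"dr": [0,0,0]},
])

```text
t: 4.32
ee_pos: [448.8, -173.0, 174.8]
orientation: [2.201, 0.045, -2.2]
ft_force: [-0.3, 0.3, -0.4]
width: 17.4
```

```bash
python3 - <<'E'
from h import *
d=grab('scene','s1.png');w=grab('wrist','w2.png')
a=cv2.resize(cv2.imread('pics/s1.png')[100:280,130:370],(480,360)); cv2.imwrite('pics/z2.png',np.vstack([a,cv2.imread('pics/w2.png')[:,:480]][:1]+[cv2.resize(cv2.imread('pics/w2.png'),(480,240))]))
go([449,-173,175])
E
```

```text
t 4.4167 pos [ 448.8 -172.8  174.8] F [ 0.4 -1.3  0.4] w 17.7 
 shift cm [-0.022  0.02  -0.015] len 0.03 turn [0. 0. 0.]
```

View pics/z2.png

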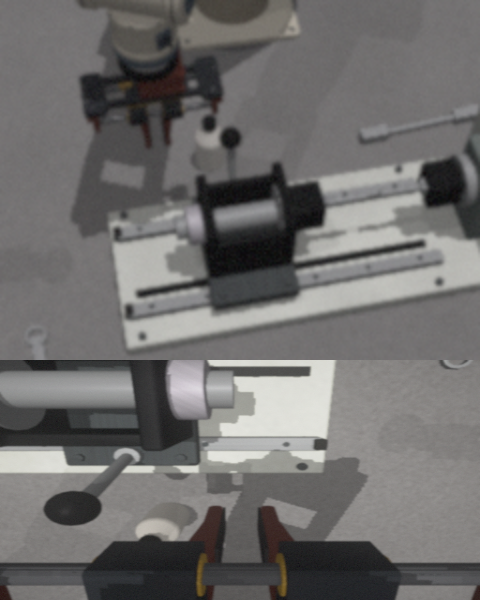

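The crop shows the ball still at scene px (245,169) with the fingers closed to its left, so the grip missed. I check where the fingertips are in depth.

```bash
python3 - <<'E'
from h import *
from scipy.optimize import least_squares
for s,c0 in (('w2.png',None),('s1.png',None)):
    d=load(s);P=cloud(d);ok=d['range_z']>0
    red=(d['img'][...,0].astype(int)-d['img'][...,1]>25)&ok
    q=P[red]; q=q[(abs(q[:,1]+173)<70)&(abs(q[:,0]-445)<80)]; print(s,len(q),'min',q.min(0).round(),'max',q.max(0).round())
    for z in range(150,260,10):
        k=q[(q[:,2]>=z)&(q[:,2]<z+10)]
        if len(k): print(z,len(k),np.median(k,0).round(),k[:,1].min().round(),k[:,1].max().round())
    m=ok&(np.hypot(P[...,0]-444,P[...,1]+71)<26)&(P[...,2]>180)&(P[...,2]<207)
    q=P[m]; r=least_squares(lambda c:np.linalg.norm(q-c,axis=1)-16,[444,-71,185],loss='soft_l1'); print('ball',len(q),r.x,np.abs(r.fun).mean())
E
```

```text
w2.png 40 min [ 444. -192.  246.] max [ 478. -159.  308.]
240 2 [ 461. -191.  247.] -192.0 -190.0
250 4 [ 460. -185.  253.] -186.0 -159.0
ball 2687 [444.47372301 -71.3089816  184.87762336] 0.3956224747476688
s1.png 11 min [ 466. -143.  374.] max [ 479. -133.  377.]
ball 99 [443.66466497 -71.48890335 186.36156384] 1.2326291595119327
```

```bash
python3 - <<'E'
from h import *
d=load('w2.png'); P=cloud(d)
for v in range(228,330,8):
    for u in (224,229,232,282,287,292): print((u,v),P[v,u].round(),d['img'][v,u],end=' ')
    print()
o=ctrl.get_obs();print(o['ee_pos'],R.from_rotvec(o['orientation']).as_matrix().round(3).tolist(),o['qpos'])
E
```

```text
(224, 228) [ 375. -139.    0.] [143 140 138] (229, 228) [ 375. -145.    0.] [143 140 138] (232, 228) [ 375. -148.    0.] [143 139 136] (282, 228) [ 377. -206.    0.] [126 123 122] (287, 228) [ 377. -211.    0.] [138 137 133] (292, 228) [ 377. -217.   -1.] [143 139 140] 
(224, 236) [ 460. -157.  210.] [68 53 50] (229, 236) [ 460. -160.  211.] [62 46 44] (232, 236) [ 460. -161.  210.] [66 45 43] (282, 236) [ 461. -186.  210.] [64 47 42] (287, 236) [ 461. -189.  209.] [59 42 39] (292, 236) [ 461. -191.  209.] [92 80 79] 
(224, 244) [ 459. -158.  219.] [62 41 46] (229, 244) [ 460. -161.  219.] [63 45 42] (232, 244) [ 460. -162.  219.] [61 46 42] (282, 244) [ 460. -186.  218.] [61 45 43] (287, 244) [ 461. -188.  219.] [63 47 45] (292, 244) [ 461. -190.  219.] [66 48 44] 
(224, 252) [ 459. -159.  226.] [64 46 44] (229, 252) [ 460. -161.  227.] [58 41 36] (232, 252) [ 460. -163.  227.] [67 47 43] (282, 252) [ 461. -185.  227.] [61 44 39] (287, 252) [ 461. -187.  227.] [58 38 34] (292, 252) [ 461. -189.  227.] [64 46 40] 
(224, 260) [ 459. -160.  234.] [62 45 36] (229, 260) [ 459. -162.  234
[... 1713 characters left out ...]
 459. -163.  271.] [58 37 36] (229, 316) [ 453. -164.  263.] [49 41 40] (232, 316) [ 453. -165.  263.] [39 35 39] (282, 316) [ 453. -183.  262.] [29 31 30] (287, 316) [ 456. -184.  266.] [47 35 33] (292, 316) [ 461. -185.  273.] [59 38 36] 
(224, 324) [ 460. -163.  277.] [49 40 38] (229, 324) [ 449. -164.  262.] [48 42 41] (232, 324) [ 449. -165.  263.] [41 44 45] (282, 324) [ 450. -183.  263.] [40 39 41] (287, 324) [ 453. -185.  266.] [52 45 45] (292, 324) [ 461. -185.  276.] [52 41 39] 
[ 448.84019438 -172.80841925  174.78191322] [[0.0, 0.04, -0.999], [-0.0, -0.999, -0.04], [-1.0, 0.0, -0.0]] [-3.92214802e-01  2.34827419e-01  1.95568295e+00 -8.40668456e-05
  9.50866171e-01  1.13813733e+00]
```

```bash
python3 - <<'E'
from h import *
d=load('s1.png');P=cloud(d)
for v in range(160,177,2):
    print(v,[(u,P[v,u].round().astype(int).tolist(),d['img'][v,u,0]) for u in (204,206,208,212,214,216)])
d=load('w1.png');P=cloud(d)
for v in range(232,300,10): print(v,[P[v,u].round().tolist() for u in (160,165,350,355)])
def proj(d,p): 
    return cv2.projectPoints(np.array([p],float),d['rvec'],d['tvec'],d['mtx'],None)[0].ravel()
print(proj(load('s1.png'),[450,-173,167]),proj(load('s1.png'),[450,-173,205]))
E
```

```text
160 [(204, [253, -181, 1], np.uint8(51)), (206, [256, -174, 2], np.uint8(76)), (208, [257, -168, 3], np.uint8(79)), (212, [460, -161, 264], np.uint8(35)), (214, [458, -155, 261], np.uint8(40)), (216, [263, -141, 5], np.uint8(82))]
162 [(204, [457, -182, 255], np.uint8(50)), (206, [267, -175, 6], np.uint8(77)), (208, [267, -168, 4], np.uint8(78)), (212, [458, -161, 252], np.uint8(46)), (214, [459, -156, 253], np.uint8(52)), (216, [268, -142, 1], np.uint8(102))]
164 [(204, [458, -183, 248], np.uint8(51)), (206, [270, -176, 0], np.uint8(74)), (208, [274, -169, 3], np.uint8(78)), (212, [457, -162, 242], np.uint8(44)), (214, [458, -156, 243], np.uint8(56)), (216, [278, -143, 3], np.uint8(108))]
166 [(204, [460, -184, 242], np.uint8(53)), (206, [283, -177, 5], np.uint8(75)), (208, [280, -170, 0], np.uint8(78)), (212, [459, -162, 236], np.uint8(46)), (214, [460, -157, 237], np.uint8(59)), (216, [286, -144, 2], np.uint8(110))]
168 [(204, [459, -184, 232], np.uint8(46)), (206, [286, -178, -2], np.uint8(68)), (208, [291, -171, 3], np.uint8(75)), (212, [459, -163, 227], np.uint8(42)), (214, [45
[... 1034 characters left out ...]
 -1.0], [316.0, -241.0, -1.0], [316.0, -248.0, -1.0]]
242 [[439.0, -56.0, 309.0], [437.0, -57.0, 305.0], [441.0, -148.0, 305.0], [442.0, -149.0, 307.0]]
252 [[437.0, -57.0, 315.0], [435.0, -58.0, 310.0], [439.0, -146.0, 311.0], [442.0, -147.0, 317.0]]
262 [[434.0, -58.0, 319.0], [431.0, -59.0, 312.0], [434.0, -146.0, 313.0], [438.0, -146.0, 320.0]]
272 [[431.0, -59.0, 322.0], [426.0, -59.0, 314.0], [430.0, -147.0, 314.0], [434.0, -146.0, 322.0]]
282 [[426.0, -59.0, 323.0], [421.0, -59.0, 315.0], [424.0, -147.0, 313.0], [430.0, -147.0, 323.0]]
292 [[422.0, -59.0, 324.0], [206.0, 30.0, -1.0], [217.0, -253.0, -1.0], [426.0, -147.0, 325.0]]
[209.36008286 178.50225783] [208.44507537 170.63835733]
```

Both cameras put the fingertips at z≈205 while the reported TCP is at z≈175. So the real fingertips are about 30 mm behind the reported TCP, not 8 mm ahead, and x/y agree. I'll take the grasp point as 49 mm behind the reported TCP and redo the grip.

Request:
apply_moves([
  {"gripper": 100,"delta_pos": [-1.5,0,0],"dr": [0,0,0]},
  {"gripper": 100,"delta_pos": [-1.5,0,0],"dr": [0,0,0]},
  {"gripper": 100,"delta_pos": [0,-1.5,0],"dr": [0,0,0]},
  {"gripper": 100,"delta_pos": [0,-2,0],"dr": [0,0,0]},
  {"gripper": 100,"delta_pos": [0,-2,0],"dr": [0,0,0]},
])

```text
t: 4.83
ee_pos: [446.4, -116.1, 205.0]
orientation: [2.201, 0.045, -2.2]
ft_force: [-0.1, 0.9, -0.1]
width: 47.4
```

Request:
apply_moves([
  {"gripper": 100,"delta_pos": [0,-2,0],"dr": [0,0,0]},
  {"gripper": 100,"delta_pos": [0,-1.5,0],"dr": [0,0,0]},
  {"gripper": 100,"delta_pos": [0,-1.15,0],"dr": [0,0,0]},
  {"gripper": 100,"delta_pos": [0,0,0],"dr": [0,0,0]},
  {"gripper": 100,"delta_pos": [0,0,0],"dr": [0,0,0]},
])

```text
t: 5.25
ee_pos: [444.6, -70.0, 204.8]
orientation: [2.2, 0.047, -2.199]
ft_force: [0.1, 0.0, 0.1]
width: 80.9
```

Request:
apply_moves([
  {"gripper": 100,"delta_pos": [0.9,0,0],"dr": [0,0,0]},
  {"gripper": 100,"delta_pos": [1.5,0,0],"dr": [0,0,0]},
  {"gripper": 100,"delta_pos": [1.5,0,0],"dr": [0,0,0]},
  {"gripper": 100,"delta_pos": [1.5,0,0],"dr": [0,0,0]},
  {"gripper": 100,"delta_pos": [1.5,0,0],"dr": [0,0,0]},
])

```text
t: 5.67
ee_pos: [444.3, -71.1, 134.5]
orientation: [2.201, 0.045, -2.201]
ft_force: [-0.2, -0.0, 0.2]
width: 87.9
```

Request:
apply_moves([
  {"gripper": 10,"delta_pos": [0,0,0],"dr": [0,0,0]},
  {"gripper": 10,"delta_pos": [0,0,0],"dr": [0,0,0]},
  {"gripper": 10,"delta_pos": [0,0,0],"dr": [0,0,0]},
  {"gripper": 10,"delta_pos": [0,0,0],"dr": [0,0,0]},
  {"gripper": 10,"delta_pos": [0,0,0],"dr": [0,0,0]},
])

```text
t: 6.08
ee_pos: [445.1, -70.5, 136.5]
orientation: [2.202, 0.045, -2.198]
ft_force: [-0.3, 0.1, 0.6]
width: 58.2
```

Request:
apply_moves([
  {"gripper": 10,"delta_pos": [0,0,0],"dr": [0,0,0]},
  {"gripper": 10,"delta_pos": [0,0,0],"dr": [0,0,0]},
  {"gripper": 10,"delta_pos": [0,0,0],"dr": [0,0,0]},
  {"gripper": 10,"delta_pos": [0,0,0],"dr": [0,0,0]},
  {"gripper": 10,"delta_pos": [0,0,0],"dr": [0,0,0]},
])

```text
t: 6.5
ee_pos: [444.6, -70.4, 135.9]
orientation: [2.2, 0.046, -2.2]
ft_force: [-0.4, -1.5, 2.1]
width: 30.4
```

Request:
apply_moves([
  {"gripper": 10,"delta_pos": [0,0,0],"dr": [0,0,0]},
  {"gripper": 10,"delta_pos": [0,0,0],"dr": [0,0,0]},
  {"gripper": 10,"delta_pos": [0,0.1,0],"dr": [0,0,0]},
  {"gripper": 10,"delta_pos": [0,0.2,0],"dr": [0,0,0]},
  {"gripper": 10,"delta_pos": [0,0.3,0],"dr": [0,0,0]},
])

```text
t: 6.92
ee_pos: [444.8, -75.3, 136.0]
orientation: [2.202, 0.048, -2.201]
ft_force: [0.0, 6.1, 4.0]
width: 30.9
```

Request:
apply_moves([
  {"gripper": 10,"delta_pos": [0,0.4,0],"dr": [0,0,0]},
  {"gripper": 10,"delta_pos": [0,0.5,0],"dr": [0,0,0]},
  {"gripper": 10,"delta_pos": [0,0.6,0],"dr": [0,0,0]},
  {"gripper": 10,"delta_pos": [0,0.6,0],"dr": [0,0,0]},
  {"gripper": 10,"delta_pos": [0,0.6,0],"dr": [0,0,0]},
])

```text
t: 7.33
ee_pos: [445.9, -102.4, 135.9]
orientation: [2.202, 0.048, -2.201]
ft_force: [0.0, 7.9, 5.8]
width: 30.5
```

Request:
apply_moves([
  {"gripper": 10,"delta_pos": [0,0.7,0],"dr": [0,0,0]},
  {"gripper": 10,"delta_pos": [0,0.7,0],"dr": [0,0,0]},
  {"gripper": 10,"delta_pos": [0,0.7,0],"dr": [0,0,0]},
  {"gripper": 10,"delta_pos": [0,0.7,0],"dr": [0,0,0]},
  {"gripper": 10,"delta_pos": [0,0.7,0],"dr": [0,0,0]},
])

```text
t: 7.75
ee_pos: [447.4, -137.4, 135.9]
orientation: [2.202, 0.048, -2.201]
ft_force: [0.5, 6.5, 4.7]
width: 30.8
```

Request:
apply_moves([
  {"gripper": 10,"delta_pos": [0,0.7,0],"dr": [0,0,0]},
  {"gripper": 10,"delta_pos": [0,0.7,0],"dr": [0,0,0]},
  {"gripper": 10,"delta_pos": [0,0.6,0],"dr": [0,0,0]},
  {"gripper": 10,"delta_pos": [0,0.5,0],"dr": [0,0,0]},
  {"gripper": 10,"delta_pos": [0,0.4,0],"dr": [0,0,0]},
])

```text
t: 8.17
ee_pos: [448.6, -166.7, 135.9]
orientation: [2.201, 0.047, -2.201]
ft_force: [0.2, 6.1, 5.4]
width: 30.2
```

Request:
apply_moves([
  {"gripper": 10,"delta_pos": [0,0.3,0],"dr": [0,0,0]},
  {"gripper": 10,"delta_pos": [0,0.3,0],"dr": [0,0,0]},
  {"gripper": 10,"delta_pos": [0,0.2,0],"dr": [0,0,0]},
  {"gripper": 10,"delta_pos": [0,0.2,0],"dr": [0,0,0]},
  {"gripper": 10,"delta_pos": [0,0.2,0],"dr": [0,0,0]},
])

```text
t: 8.58
ee_pos: [449.1, -178.4, 135.9]
orientation: [2.201, 0.047, -2.201]
ft_force: [-0.1, 5.5, 5.8]
width: 30.4
```

Request:
apply_moves([
  {"gripper": 10,"delta_pos": [0,0.2,0],"dr": [0,0,0]},
  {"gripper": 10,"delta_pos": [0,0.2,0],"dr": [0,0,0]},
  {"gripper": 10,"delta_pos": [0,0.2,0],"dr": [0,0,0]},
  {"gripper": 10,"delta_pos": [0,0.2,0],"dr": [0,0,0]},
  {"gripper": 10,"delta_pos": [0,0.2,0],"dr": [0,0,0]},
])

```text
t: 9.0
ee_pos: [449.0, -182.9, 135.7]
orientation: [2.207, 0.055, -2.209]
ft_force: [5.3, 44.8, 14.2]
width: 30.7
```

Request:
apply_moves([
  {"gripper": 10,"delta_pos": [0,-0.2,0],"dr": [0,0,0]},
  {"gripper": 10,"delta_pos": [0,-0.2,0],"dr": [0,0,0]},
  {"gripper": 10,"delta_pos": [0,0,0],"dr": [0,0,0]},
  {"gripper": 10,"delta_pos": [0,0,0],"dr": [0,0,0]},
  {"gripper": 10,"delta_pos": [0,0,0],"dr": [0,0,0]},
])

```text
t: 9.42
ee_pos: [449.1, -182.9, 135.8]
orientation: [2.202, 0.049, -2.203]
ft_force: [0.7, 11.2, 6.2]
width: 30.5
```

```bash
python3 - <<'E'
from h import *
d=grab('top','t2.png'); s=grab('scene','s2.png')
o=np.array([539.,111.7,0])
for d in (d,s):
    P=cloud(d);X=(P-o)@EX;Y=(P-o)@EY;Z=P[...,2];ok=(d['range_z']>0)
    a=ok&(abs(X)<20)&(Z>161)&(Z<176)
    y=np.sort(Y[a&(Y>40)&(Y<110)]); print('drive block face',y[:8].round(1))
    y=np.sort(Y[a&(Y<-100)&(Y>-235)])[::-1]; print('tail block face',y[:8].round(1))
    sh=ok&(abs(X)<9)&(Z>135)&(Z<152)
    y=np.sort(Y[sh&(Y>-20)&(Y<75)]); print('loose face',y[:4].round(1))
    y=np.sort(Y[sh&(Y<-20)&(Y>-200)])[::-1]; print('tail face',y[:4].round(1))
go([450,-183,136])
E
```

```text
drive block face [84.3 84.3 86.2 86.4 86.6 87.1 87.3 87.4]
tail block face [-180.3 -182.1 -182.2 -182.4 -182.6 -182.7 -182.9 -183.1]
loose face [18.5 18.5 18.7 21.7]
tail face [-115.7 -115.8 -115.9 -119.1]
drive block face [81.9 82.6 82.9 83.1 83.2 83.2 83.5 83.7]
tail block face [-181.3 -181.5 -182.  -182.1 -182.4 -182.9 -182.9 -183. ]
loose face [15.6 17.  17.6 18.9]
tail face [-114.5 -115.8 -116.  -117.2]
t 9.5167 pos [ 449.1 -182.9  135.8] F [ 0.7 11.4  6.3] w 30.3 
 shift cm [-0.024  0.01  -0.086] len 0.09 turn [0. 0. 0.]
```

Tailstock is at its stop: face gap about 133 mm, and the force spiked there. I release, rise, and go over the loose half.

Request:
apply_moves([
  {"gripper": 100,"delta_pos": [0,0,0],"dr": [0,0,0]},
  {"gripper": 100,"delta_pos": [0,0,0],"dr": [0,0,0]},
  {"gripper": 100,"delta_pos": [0,0,0],"dr": [0,0,0]},
  {"gripper": 100,"delta_pos": [0,0,0],"dr": [0,0,0]},
  {"gripper": 100,"delta_pos": [0,0,0],"dr": [0,0,0]},
])

```text
t: 9.93
ee_pos: [449.2, -185.4, 135.6]
orientation: [2.2, 0.046, -2.201]
ft_force: [0.8, 0.0, 0.9]
width: 60.6
```

Request:
apply_moves([
  {"gripper": 100,"delta_pos": [-1.5,0,0],"dr": [0,0,0]},
  {"gripper": 100,"delta_pos": [-1.8,0,0],"dr": [0,0,0]},
  {"gripper": 100,"delta_pos": [-1.8,0,0],"dr": [0,0,0]},
  {"gripper": 100,"delta_pos": [-1.8,0,0],"dr": [0,0,0]},
  {"gripper": 100,"delta_pos": [-1.5,0,0],"dr": [0,0,0]},
])

```text
t: 10.35
ee_pos: [449.4, -185.4, 220.9]
orientation: [2.201, 0.045, -2.2]
ft_force: [1.0, -0.2, -0.8]
width: 87.5
```

Request:
apply_moves([
  {"gripper": 100,"delta_pos": [0,-3.56,-1.03],"dr": [0,0,0]},
  {"gripper": 100,"delta_pos": [0,-3.56,-1.03],"dr": [0,0,0]},
  {"gripper": 100,"delta_pos": [0,-3.56,-1.03],"dr": [0,0,0]},
  {"gripper": 100,"delta_pos": [0,-3.56,-1.03],"dr": [0,0,0]},
  {"gripper": 100,"delta_pos": [0,-3.56,-1.03],"dr": [0,0,0]},
])

```text
t: 10.77
ee_pos: [493.4, -3.8, 219.9]
orientation: [2.201, 0.045, -2.2]
ft_force: [0.7, -0.5, -0.3]
width: 87.9
```

Request:
apply_moves([
  {"gripper": 100,"delta_pos": [0,-3.56,-1.03],"dr": [0,0,0]},
  {"gripper": 100,"delta_pos": [0,-3.56,-1.03],"dr": [0,0,0]},
  {"gripper": 100,"delta_pos": [0,-3.56,-1.03],"dr": [0,0,0]},
  {"gripper": 100,"delta_pos": [0,-3.56,-1.03],"dr": [0,0,0]},
  {"gripper": 100,"delta_pos": [0,-3.56,-1.03],"dr": [0,0,0]},
])

```text
t: 11.18
ee_pos: [537.4, 176.5, 219.7]
orientation: [2.2, 0.046, -2.2]
ft_force: [1.6, 0.5, 0.2]
width: 87.6
```

Request:
apply_moves([
  {"gripper": 100,"delta_pos": [0,0,0],"dr": [-0.1047,0,0]},
  {"gripper": 100,"delta_pos": [0,0,0],"dr": [-0.1047,0,0]},
  {"gripper": 100,"delta_pos": [0,0,0],"dr": [-0.1047,0,0]},
  {"gripper": 100,"delta_pos": [0,0,0],"dr": [-0.1047,0,0]},
  {"gripper": 100,"delta_pos": [0,0,0],"dr": [-0.1047,0,0]},
])

```text
t: 11.6
ee_pos: [537.3, 174.8, 219.5]
orientation: [1.897, 0.556, -1.898]
ft_force: [0.5, 0.2, -0.7]
width: 87.7
```

Request:
apply_moves([
  {"gripper": 100,"delta_pos": [0,0,0],"dr": [-0.1047,0,0]},
  {"gripper": 100,"delta_pos": [0,0,0],"dr": [-0.1047,0,0]},
  {"gripper": 100,"delta_pos": [0,0,0],"dr": [-0.1047,0,0]},
  {"gripper": 100,"delta_pos": [0,0,0],"dr": [-0.1047,0,0]},
  {"gripper": 100,"delta_pos": [0,0,0],"dr": [-0.1047,0,0]},
])

```text
t: 12.02
ee_pos: [537.3, 174.6, 219.6]
orientation: [1.551, 0.944, -1.552]
ft_force: [-1.4, -0.3, -0.5]
width: 87.6
```

Request:
apply_moves([
  {"gripper": 100,"delta_pos": [0,0,0],"dr": [-0.1047,0,0]},
  {"gripper": 100,"delta_pos": [0,0,0],"dr": [-0.1047,0,0]},
  {"gripper": 100,"delta_pos": [0,0,0],"dr": [-0.1047,0,0]},
  {"gripper": 100,"delta_pos": [0,0,0],"dr": [-0.1047,0,0]},
  {"gripper": 100,"delta_pos": [0,0,0],"dr": [-0.1047,0,0]},
])

```text
t: 12.43
ee_pos: [537.3, 174.6, 219.6]
orientation: [1.175, 1.231, -1.175]
ft_force: [-0.3, -0.1, -0.6]
width: 88.0
```

```bash
python3 - <<'E'
from h import *
d=grab('wrist','w3.png'); o=np.array([539.,111.7,0])
P=cloud(d);X=(P-o)@EX;Y=(P-o)@EY;Z=P[...,2];ok=(d['range_z']>0)
sh=ok&(abs(X)<12)&(Z>128)&(Z<152)&(Y>5)&(Y<73)
for y0 in range(10,75,8):
    m=sh&(Y>=y0)&(Y<y0+8); 
    if m.sum()>3: print(y0,m.sum(),'x',X[m].min().round(1),X[m].max().round(1),np.median(X[m]).round(2),'z',Z[m].max().round(1),np.percentile(Z[m],90).round(1))
print('face',np.sort(Y[sh])[:6].round(1))
m=ok&(abs(X)<12)&(Z>147)&(Z<154)&(Y>60)&(Y<95); print('head',m.sum(),np.sort(Y[m])[:10].round(1),X[m].min(),X[m].max(),np.median(Z[m]))
m=ok&(abs(X)<30)&(Z>160)&(Z<170)&(Y>70)&(Y<125); print('block',m.sum(),np.sort(Y[m])[:10].round(1),X[m].min(),X[m].max(),np.median(Z[m]))
go([536.8,177.2,220],frame(-EZ,EX))
E
```

```text
10 10 x -1.8 6.8 2.49 z 143.6 143.6
18 100 x -1.8 7.7 2.89 z 144.7 144.1
26 103 x -1.8 7.5 3.24 z 144.7 144.2
34 94 x -1.0 7.5 3.22 z 144.7 144.2
42 101 x -1.0 7.4 3.15 z 144.9 144.3
50 108 x -1.0 8.2 3.12 z 145.3 144.0
58 112 x -1.0 8.1 3.07 z 145.1 144.2
66 99 x -1.9 8.0 3.02 z 145.4 144.2
face [16.7 17.1 17.5 17.7 17.7 17.8]
head 71 [77.7 77.9 78.  78.  78.  78.  78.  78.1 78.1 78.1] -6.563403368974418 11.55579435219534 148.8732218436929
block 3924 [84.  84.  84.1 84.1 84.1 84.1 84.2 84.2 84.2 84.2] -21.821275390355897 28.1714100140429 164.82139614299138
t 12.4833 pos [537.3 174.6 219.6] F [ 0.2 -0.1 -0.7] w 87.7 
 shift cm [-0.04  -0.034 -0.265] len 0.27 turn [0.0106 0.0002 0.0003]
```

View pics/w3.png

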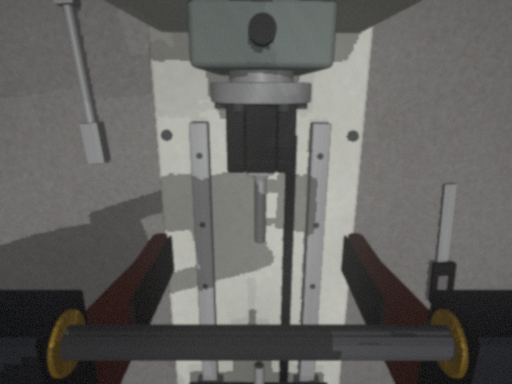

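The wrist view shows the half at px (260,175–243) in the socket block, centred between the fingers. I descend onto the shank close to the shoulder.

Request:
apply_moves([
  {"gripper": 60,"delta_pos": [0,0.216,-0.31],"dr": [0.006,0,0]},
  {"gripper": 60,"delta_pos": [1.5,0,0],"dr": [0,0,0]},
  {"gripper": 60,"delta_pos": [2,0,0],"dr": [0,0,0]},
  {"gripper": 60,"delta_pos": [2,0,0],"dr": [0,0,0]},
  {"gripper": 60,"delta_pos": [2,0,0],"dr": [0,0,0]},
])

```text
t: 12.9
ee_pos: [539.7, 178.2, 144.1]
orientation: [1.187, 1.223, -1.186]
ft_force: [0.4, -0.0, -0.3]
width: 57.8
```

Request:
apply_moves([
  {"gripper": 50,"delta_pos": [2,0,0],"dr": [0,0,0]},
  {"gripper": 50,"delta_pos": [1.5,0,0],"dr": [0,0,0]},
  {"gripper": 50,"delta_pos": [1,0,0],"dr": [0,0,0]},
  {"gripper": 50,"delta_pos": [0.86,0,0],"dr": [0,0,0]},
  {"gripper": 50,"delta_pos": [0,0,0],"dr": [0,0,0]},
])

```text
t: 13.32
ee_pos: [538.6, 177.8, 89.7]
orientation: [1.183, 1.226, -1.186]
ft_force: [-0.6, -0.1, 1.0]
width: 44.0
```

```bash
python3 - <<'E'
from h import *
d=grab('wrist','w4.png'); s=grab('scene','s4.png')
a=cv2.imread('pics/w4.png')[60:330,130:390]; b=cv2.resize(cv2.imread('pics/s4.png')[120:240,280:420],(420,360),interpolation=cv2.INTER_CUBIC)
cv2.imwrite('pics/z4.png',np.hstack([cv2.resize(a,(346,360)),b]))
go([539.3,177.8,91])
E
```

```text
t 13.4167 pos [539.7 178.1  91.5] F [ 0.4 -0.  -0.4] w 43.6 
 shift cm [ 0.046 -0.04   0.033] len 0.07 turn [0. 0. 0.]
```

View pics/z4.png

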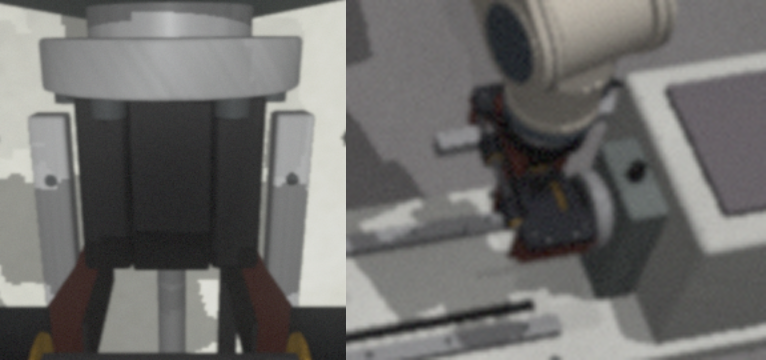

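The fingers straddle the shank (crop px 172,310) evenly and clear of the block. Closing.

Request:
apply_moves([
  {"gripper": 0,"delta_pos": [0,0,0],"dr": [0,0,0]},
  {"gripper": 0,"delta_pos": [0,0,0],"dr": [0,0,0]},
  {"gripper": 0,"delta_pos": [0,0,0],"dr": [0,0,0]},
  {"gripper": 0,"delta_pos": [0,0,0],"dr": [0,0,0]},
  {"gripper": 0,"delta_pos": [0,0,0],"dr": [0,0,0]},
])

```text
t: 13.83
ee_pos: [539.5, 178.1, 91.6]
orientation: [1.183, 1.225, -1.182]
ft_force: [1.0, 0.0, -0.2]
width: 14.4
```

Request:
apply_moves([
  {"gripper": 0,"delta_pos": [0,0,0],"dr": [0,0,0]},
  {"gripper": 0,"delta_pos": [0,0,0],"dr": [0,0,0]},
  {"gripper": 0,"delta_pos": [0,0,0],"dr": [0,0,0]},
  {"gripper": 0,"delta_pos": [0,0,0],"dr": [0,0,0]},
  {"gripper": 0,"delta_pos": [0,0,0],"dr": [0,0,0]},
])

```text
t: 14.25
ee_pos: [539.4, 178.0, 91.3]
orientation: [1.183, 1.226, -1.183]
ft_force: [-0.7, -0.5, 1.4]
width: 8.9
```

Request:
apply_moves([
  {"gripper": 0,"delta_pos": [0,0,0.1],"dr": [0,0,0]},
  {"gripper": 0,"delta_pos": [0,0,0.2],"dr": [0,0,0]},
  {"gripper": 0,"delta_pos": [0,0,0.2],"dr": [0,0,0]},
  {"gripper": 0,"delta_pos": [0,0,0.3],"dr": [0,0,0]},
  {"gripper": 0,"delta_pos": [0,0,0.3],"dr": [0,0,0]},
])

```text
t: 14.67
ee_pos: [539.7, 166.8, 91.1]
orientation: [1.183, 1.226, -1.183]
ft_force: [-0.2, 3.0, 0.8]
width: 9.1
```

```bash
python3 - <<'E'
from h import *
o=ctrl.get_obs(); print(o['moment'])
go([539.3,130,91],None,o)
d=grab('wrist','w5.png'); ob=np.array([539.,111.7,0])
P=cloud(d);X=(P-ob)@EX;Y=(P-ob)@EY;Z=P[...,2];ok=(d['range_z']>0)
m=ok&(abs(X-3)<15)&(Z>144)&(Z<158)&(Y>40)&(Y<95)
print('head',m.sum(),np.sort(Y[m])[:10].round(1),X[m].min(),X[m].max(),np.median(Z[m]))
m=ok&(abs(X)<30)&(Z>160)&(Z<170)&(Y>70)&(Y<125); print('block',m.sum(),np.sort(Y[m])[:4].round(1),X[m].min(),X[m].max())
E
```

```text
[ 0.25207063 -0.05957458 -0.04697067]
t 14.6667 pos [539.7 166.8  91.1] F [-0.2  3.   0.8] w 9.1 
 shift cm [ 0.014 -0.176  3.675] len 3.68 turn [0. 0. 0.]
head 1834 [40.5 40.7 41.6 43.9 44.3 44.3 44.7 44.8 45.2 45.3] -11.706294625218028 17.755293034771483 148.96512652079883
block 15190 [83.3 83.3 83.5 83.6] -22.38057172305695 28.161478075172102
```

Request:
apply_moves([
  {"gripper": 0,"delta_pos": [0,0,0.35],"dr": [0,0,0]},
  {"gripper": 0,"delta_pos": [0,0,0.4],"dr": [0,0,0]},
  {"gripper": 0,"delta_pos": [0,0,0.4],"dr": [0,0,0]},
  {"gripper": 0,"delta_pos": [0,0,0.4],"dr": [0,0,0]},
  {"gripper": 0,"delta_pos": [0,0,0.4],"dr": [0,0,0]},
])

```text
t: 15.13
ee_pos: [540.3, 146.9, 91.1]
orientation: [1.183, 1.226, -1.183]
ft_force: [0.1, 0.9, 1.3]
width: 8.9
```

Request:
apply_moves([
  {"gripper": 0,"delta_pos": [0,0,0.4],"dr": [0,0,0]},
  {"gripper": 0,"delta_pos": [0,0,0.4],"dr": [0,0,0]},
  {"gripper": 0,"delta_pos": [0,0,0.4],"dr": [0,0,0]},
  {"gripper": 0,"delta_pos": [0,0,0.4],"dr": [0,0,0]},
  {"gripper": 0,"delta_pos": [0,0,0.4],"dr": [0,0,0]},
])

```text
t: 15.55
ee_pos: [540.9, 126.9, 91.0]
orientation: [1.183, 1.226, -1.184]
ft_force: [-0.0, 0.9, -2.0]
width: 9.0
```

```bash
python3 - <<'E'
from h import *
o=ctrl.get_obs(); print(o['moment'])
go([539.3,130,91],None,o)
d=grab('wrist','w6.png');t=grab('top','t6.png');s=grab('scene','s6.png')
a=cv2.imread('pics/w6.png')[60:384,130:390]; b=cv2.imread('pics/t6.png')[150:250,140:300]; c2=cv2.imread('pics/s6.png')[120:240,240:400]
cv2.imwrite('pics/z6.png',np.hstack([cv2.resize(a,(320,400)),np.vstack([cv2.resize(b,(320,200)),cv2.resize(c2,(320,200))])]))
E
```

```text
[-0.06762251 -0.07013406 -0.0392322 ]
t 15.55 pos [540.9 126.9  91. ] F [-0.   0.9 -2. ] w 9.0 
 shift cm [-0.003 -0.15  -0.312] len 0.35 turn [0. 0. 0.]
```

View pics/z6.png

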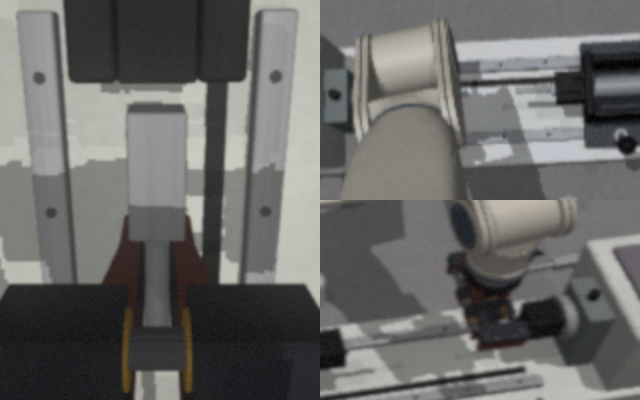

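The wrist crop shows the head clear of the block, with the shank held just beside the shoulder. I lift, then measure the inspection camera with averaged depth.

Request:
apply_moves([
  {"gripper": 0,"delta_pos": [-1.5,0,0],"dr": [0,0,0]},
  {"gripper": 0,"delta_pos": [-2,0,0],"dr": [0,0,0]},
  {"gripper": 0,"delta_pos": [-2.5,0,0],"dr": [0,0,0]},
  {"gripper": 0,"delta_pos": [-2.5,0,0],"dr": [0,0,0]},
  {"gripper": 0,"delta_pos": [-2.5,0,0],"dr": [0,0,0]},
])

```text
t: 16.12
ee_pos: [540.8, 127.6, 202.1]
orientation: [1.183, 1.226, -1.183]
ft_force: [-0.6, -0.0, -2.7]
width: 9.1
```

Request:
apply_moves([
  {"gripper": 0,"delta_pos": [-2.5,0,0],"dr": [0,0,0]},
  {"gripper": 0,"delta_pos": [-2.5,0,0],"dr": [0,0,0]},
  {"gripper": 0,"delta_pos": [-2.5,0,0],"dr": [0,0,0]},
  {"gripper": 0,"delta_pos": [-2.5,0,0],"dr": [0,0,0]},
  {"gripper": 0,"delta_pos": [-2,0,0],"dr": [0,0,0]},
])

```text
t: 16.53
ee_pos: [541.3, 127.8, 323.2]
orientation: [1.184, 1.225, -1.182]
ft_force: [1.3, 1.2, -1.1]
width: 9.1
```

```bash
python3 - <<'E'
from h import *
go([540,120,320])
out={}
for n in ('scene','top'):
    ds=[ctrl.get_image(n) for _ in range(8)]; d=ds[0]
    z=np.stack([x['range_z'] for x in ds]); z[z==0]=np.nan
    d['range_z']=np.nan_to_num(np.nanmedian(z,0)); d['img']=np.mean([x['img'] for x in ds],0).astype(np.uint8)
    np.savez('pics/avg_'+n+'.png.npz',**d); out[n]=d
    P=cloud(d); m=(d['range_z']>0)&(P[...,0]>470)&(P[...,0]<610)&(P[...,1]>-540)&(P[...,1]<-415)&(P[...,2]>330)&(P[...,2]<450)
    print(n,m.sum())
    q=P[m]; im=d['img'][m].astype(int)
    # top face by y slices: highest points & x-range
    for y in range(-540,-415,6):
        k=(q[:,1]>=y)&(q[:,1]<y+6)
        if k.sum()>3: a=q[k]; print(y,k.sum(),'x',a[:,0].min().round(1),a[:,0].max().round(1),'z',a[:,2].min().round(1),a[:,2].max().round(1),'col',im[k].mean(0).round())
i=cv2.cvtColor(out['scene']['img'],cv2.COLOR_RGB2BGR)[145:205,20:110]; j=cv2.cvtColor(out['top']['img'],cv2.COLOR_RGB2BGR)[165:215,375:465]
cv2.imwrite('pics/z7.png',np.vstack([cv2.resize(i,(540,360),interpolation=cv2.INTER_CUBIC),cv2.resize(j,(540,300),interpolation=cv2.INTER_CUBIC)])[:600])
E
```

```text
t 16.5333 pos [541.3 127.8 323.2] F [ 1.3  1.2 -1.1] w 9.1 
 shift cm [ 0.324 -0.155  0.772] len 0.85 turn [0. 0. 0.]
scene 1101
-540 24 x 505.4 560.9 z 371.7 391.9 col [115. 112. 116.]
-534 24 x 507.3 561.6 z 365.7 394.6 col [82. 82. 83.]
-528 46 x 520.6 562.0 z 365.8 409.8 col [77. 79. 79.]
-522 81 x 506.9 562.4 z 364.7 409.3 col [84. 88. 87.]
-516 83 x 506.6 562.2 z 359.9 407.1 col [86. 90. 89.]
-510 87 x 507.3 562.9 z 358.6 404.7 col [88. 92. 91.]
-504 83 x 507.5 563.1 z 358.3 402.8 col [87. 91. 90.]
-498 81 x 506.6 563.4 z 353.4 400.6 col [86. 90. 89.]
-492 73 x 520.9 563.4 z 361.5 397.8 col [87. 91. 90.]
-486 74 x 522.7 563.5 z 362.8 395.8 col [85. 89. 88.]
-480 66 x 521.4 559.9 z 359.9 393.2 col [53. 54. 54.]
-474 44 x 529.8 560.7 z 359.6 384.5 col [32. 32. 33.]
-468 46 x 531.6 561.0 z 355.9 383.6 col [33. 32. 33.]
-462 54 x 529.5 567.3 z 333.5 381.9 col [37. 37. 38.]
-456 49 x 530.4 573.9 z 342.5 377.1 col [45. 44. 46.]
-450 48 x 518.3 574.0 z 343.4 379.1 col [82. 80. 83.]
-444 55 x 521.7 573.9 z 348.9 386.1 col [130. 126. 131.]
-438 60 x 518.2 573.2 z 360.5 385.1 col [149. 1
[... 427 characters left out ...]
503.6 559.1 z 354.1 401.3 col [90. 96. 97.]
-498 57 x 503.9 559.7 z 355.0 397.3 col [78. 85. 85.]
-492 41 x 515.9 557.1 z 367.9 395.5 col [90. 99. 99.]
-486 43 x 516.4 557.9 z 367.5 393.2 col [90. 98. 98.]
-480 47 x 518.5 557.9 z 367.9 390.6 col [52. 56. 57.]
-474 28 x 521.2 556.8 z 358.2 383.0 col [22. 22. 24.]
-468 34 x 521.2 557.4 z 356.5 380.3 col [20. 21. 22.]
-462 33 x 522.7 554.1 z 337.7 378.5 col [19. 20. 21.]
-456 31 x 515.6 560.6 z 341.5 374.2 col [27. 27. 29.]
-450 34 x 510.1 569.6 z 355.4 373.4 col [48. 48. 52.]
-444 32 x 510.2 570.7 z 354.6 382.4 col [114. 113. 120.]
-438 50 x 510.8 566.3 z 354.2 383.5 col [135. 133. 142.]
-432 27 x 517.5 558.8 z 365.4 379.0 col [132. 131. 140.]
```

View pics/z7.png

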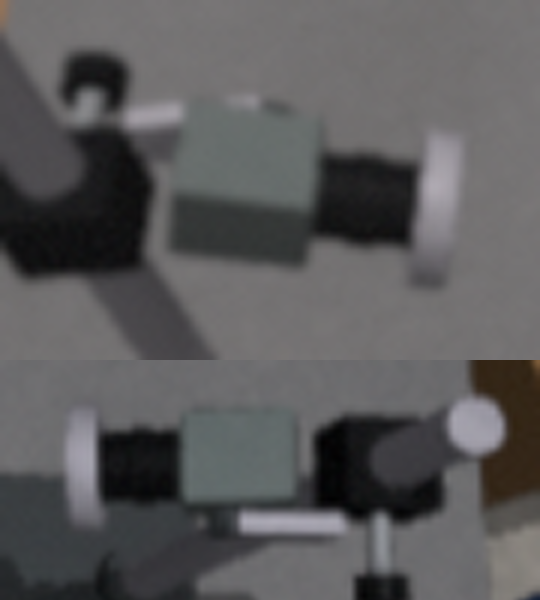

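Both crops show the camera clearly: box, tube, and the ring at the right in the scene crop and the left in the top crop. I fit box and ring to the depth.

```bash
cat > fit.py <<'E'
from h import *
from scipy.optimize import least_squares
def pts(n,f=None):
    d=load('avg_'+n+'.png') if f is None else f; P=cloud(d); im=d['img'].astype(int); mx=im.max(-1); 
    b=(d['range_z']>0)&(P[...,2]>330)&(P[...,2]<430)&(P[...,0]>500)&(P[...,0]<590)
    g=b&(P[...,1]>-522)&(P[...,1]<-488)
    w=b&(P[...,1]>-468)&(P[...,1]<-415)&(mx>95)
    g=cv2.erode(g.astype(np.uint8),np.ones((2,2)))>0
    return P[g],P[w]
def axes(yaw,pit):
    a=np.array([np.cos(pit)*np.sin(yaw),np.cos(pit)*np.cos(yaw),-np.sin(pit)]); s=np.array([np.cos(yaw),-np.sin(yaw),0]); return a,s,np.cross(s,a)
def fit(G,W):
    def f(p):
        a,s,n=axes(p[3],p[4]); g=G-p[:3]; w=W-p[:3]
        S=g@s;N=g@n
        # top face and +s side face only
        dg=np.where(np.abs(N-22)<np.abs(S-22),N-22,S-22)
        dg=dg[(S>-20)]; dg=np.clip(dg,-6,6)
        A=w@a; r=np.hypot(w@s,w@n); dw=np.clip(np.minimum(np.abs(r-31),6),-6,6)*np.where(r<31,-1,1)
        out=np.zeros(len(G)+len(W)); out[:len(dg)]=dg; out[len(G):]=dw; return out
    p=least_squares(f,[543,-438,368,0,.35],loss='soft_l1',x_scale=[1,1,1,.05,.05],diff_step=1e-4).x
    a,s,n=axes(p[3],p[4]); A=np.sort(((W-p[:3])@a)); 
    return p,a,A,np.sort((G-p[:3])@a),(W-p[:3]),f(p)
E
python3 - <<'E'
from fit import *
for n in ('scene','top'):
    G,W=pts(n); p,a,A,Ag,Wl,res=fit(G,W)
    print(n,len(G),len(W),p[:3].round(1),p[3:].round(3),'axis',a.round(3),'ring along',np.percentile(A,[2,10,50,90,95,98]).round(1),'rms',np.abs(res).mean().round(2))
    end=p[:3]+a*np.percentile(A,97); print('ring front centre approx',end.round(1))
    # box ends along axis
    d=load('avg_'+n+'.png');P=cloud(d);q=(P-end); s,nn=axes(p[3],p[4])[1:]
    m=(d['range_z']>0)&(abs(q@s)<18)&(abs(q@nn-22)<3)&(q@a>-130)&(q@a<-20); x=np.sort((q@a)[m]); print('box along axis from front:',x[:4].round(1),x[-4:].round(1))
    m=(d['range_z']>0)&(abs(q@s)<12)&(abs(q@nn-31)<4)&(q@a>-60)&(q@a<20); x=np.sort((q@a)[m]); print('ring top',x.round(1))
E
```

```text
scene 414 160 [  543.6 -1178.4   637.8] [ 0.569 -1.248] axis [0.171 0.267 0.948] ring along [-80.4 -60.9 -46.8 -42.1 -41.8 -41.3] rms 1.67
ring front centre approx [  536.5 -1189.5   598.4]
box along axis from front: [] []
ring top []
top 262 102 [  559.6 -1118.1   730.4] [2.933 8.19 ] axis [-0.068  0.322 -0.944] ring along [548.8 550.9 556.2 564.  565.3 567. ] rms 1.68
ring front centre approx [ 521.  -935.8  196.4]
box along axis from front: [] []
ring top []
```

```bash
python3 - <<'E'
import re
s=open('fit.py').read()
i=s.index('def fit'); s=s[:i]+'''def fit(G,W):
    def f(v):
        p=np.array([v[0],-438,v[1]]); a,s,n=axes(v[2],v[3]); g=G-p; w=W-p
        S=g@s;N=g@n; dg=np.where(np.abs(N-22)<np.abs(S-22),N-22,S-22); dg=np.where(S>-20,dg,0)
        r=np.hypot(w@s,w@n)-31
        return np.clip(np.r_[dg,r],-8,8)
    best=None
    for x0 in (536,542,548):
        R_=least_squares(f,[x0,368,0,.35],loss='soft_l1',x_scale=[1,1,.02,.02],bounds=([500,340,-.5,0],[600,400,.5,.7]))
        if best is None or R_.cost<best.cost: best=R_
    v=best.x; p=np.array([v[0],-438,v[1]]); a,s,n=axes(v[2],v[3])
    return p,v[2:],a,s,n,(W-p)@a,f(v)
def report(n,d=None):
    G,W=pts(n,d); p,ang,a,s,nn,A,res=fit(G,W); d=load('avg_'+n+'.png') if d is None else d
    P=cloud(d);q=P-p; ok=d['range_z']>0
    m=ok&(abs(q@s)<18)&(abs(q@nn-22)<3)&(q@a>-130)&(q@a<-15); x=np.sort((q@a)[m])
    m=ok&(abs(np.hypot(q@s,q@nn)-31)<3)&(q@nn>0)&(abs(q@a)<40)&(d['img'].max(-1)>95); r=np.sort((q@a)[m])
    print(n,'p',p.round(1),'yaw,pitch',ang.round(3),'a',a.round(4),'res',np.abs(res).mean().round(2),'box',x[:3].round(1),x[-3:].round(1),'rim',r[:4].round(1),r[-8:].round(1))
    return p,a,s,nn
'''
open('fit.py','w').write(s)
E
python3 -c "
from fit import *
report('scene');report('top')"
```

```text
scene p [ 543.2 -438.   351.7] yaw,pitch [0.052 0.378] a [ 0.048   0.928  -0.3694] res 0.55 box [-100.5 -100.3 -100.2] [-37.5 -37.3 -33.3] rim [-14.8 -14.7 -14.6 -14.5] [-1.8 -1.6 -1.6 -1.5 -1.3 -1.1 -1.1 -1. ]
top p [ 541.1 -438.   348.9] yaw,pitch [0.042 0.381] a [ 0.0394  0.9276 -0.3716] res 0.53 box [-100.   -99.9  -98.4] [-51.1 -51.  -35.5] rim [-14.4 -13.8 -13.5 -13.2] [-1.6 -1.5 -1.4 -1.4 -1.4 -1.  -1.  -0.9]
```

```bash
cat > half.py <<'E'
from h import *
def half(k=6):
    ds=[ctrl.get_image('wrist') for _ in range(k)]; d=ds[0]; z=np.stack([x['range_z'] for x in ds]); z[z==0]=np.nan; d['range_z']=np.nan_to_num(np.nanmedian(z,0))
    o=ctrl.get_obs(); Rt=R.from_rotvec(o['orientation']).as_matrix(); T=(cloud(d)-o['ee_pos'])@Rt  # tool coords
    ok=d['range_z']>0
    m=ok&(abs(T[...,1])<14)&(T[...,2]<-8)&(T[...,2]>-75)&(T[...,0]<-40)&(T[...,0]>-75)
    q=T[m]; top=q[np.abs(q[:,0]-np.median(q[:,0]))<3]
    A=np.c_[top[:,1],top[:,2],np.ones(len(top))]
    for _ in range(3):
        c_=np.linalg.lstsq(A,top[:,0],rcond=None)[0]; r=top[:,0]-A@c_; g=abs(r)<1.2; top=top[g];A=A[g]
    print('n',len(top),'top plane x=%.3f*y+%.4f*z+%.2f'%tuple(c_),'z range',np.sort(top[:,2])[[3,-4]].round(1))
    e=[]
    for z0 in np.arange(-56,-14,3):
        b=top[(top[:,2]>=z0)&(top[:,2]<z0+3)]
        if len(b)>5: e.append((z0+1.5,(b[:,1].min()+b[:,1].max())/2,np.ptp(b[:,1])))
    e=np.array(e); print('side line y=%.4f*z+%.2f'%tuple(np.polyfit(e[:,0],e[:,1],1)),'width',np.median(e[:,2]).round(1))
    return c_
if __name__=='__main__': half(); go([541,128,323])
E
python3 half.py
```

```text
n 5062 top plane x=-0.001*y+-0.0070*z+-57.27 z range [-57.2  -8.7]
side line y=0.0024*z+-0.08 width 19.7
t 17.6333 pos [541.1 127.5 321.2] F [ 0.6 -0.5 -1.2] w 8.8 
 shift cm [-0.18  -0.012 -0.048] len 0.19 turn [0. 0. 0.]
```

```bash
cat > tgt.py <<'E'
from h import *
def target(L,yaw,pit,hx=-0.007,hy=0.0024,face=(-47.7,0.05,48.7),dist=100):
    a=np.array([np.cos(pit)*np.sin(yaw),np.cos(pit)*np.cos(yaw),-np.sin(pit)]); s=np.array([np.cos(yaw),-np.sin(yaw),0])
    Rt=np.stack([np.cross(s,-a),s,-a],1)
    h=np.array([hx,hy,1]);h/=np.linalg.norm(h); dR=R.align_vectors([[0,0,1]],[h])[0].as_matrix(); Rt=Rt@dR
    F=np.array(L)+dist*a; return F-Rt@np.array(face),Rt,F,a
L0=[543.6,-438.8,350.4];Y0,P0=0.047,0.380
E
python3 - <<'E'
from tgt import *
for dd in (160,100):
    p,Rt,F,a=target(L0,Y0,P0,dist=dd); print(p.round(1),F.round(1)); d,r=go(p,Rt)
    print('after turn shift',(Rt.T@(p-ctrl.get_obs()['ee_pos'])/10).round(3))
print(ctrl.get_obs()['qpos'].round(2))
E
```

```text
[ 552.  -262.4  228.9] [ 550.6 -290.4  291.1]
t 17.6333 pos [541.1 127.5 321.2] F [ 0.6 -0.5 -1.2] w 8.8 
 shift cm [ 9.231 -0.302 39.011] len 40.09 turn [ 0.0839 -0.3728 -0.015 ]
after turn shift [22.774  2.993 32.857]
[ 549.3 -318.1  251.1] [ 548.  -346.   313.3]
t 17.6333 pos [541.1 127.5 321.2] F [ 0.6 -0.5 -1.2] w 8.8 
 shift cm [ 7.005 -0.761 44.564] len 45.12 turn [ 0.0839 -0.3728 -0.015 ]
after turn shift [22.732  3.007 38.856]
[0.21 0.19 1.64 0.   1.3  0.17]
```

Request:
apply_moves([
  {"gripper": 0,"delta_pos": [0,0,0],"dr": [0.0168,-0.0746,-0.003]},
  {"gripper": 0,"delta_pos": [0,0,0],"dr": [0.0168,-0.0746,-0.003]},
  {"gripper": 0,"delta_pos": [0,0,0],"dr": [0.0168,-0.0746,-0.003]},
  {"gripper": 0,"delta_pos": [0,0,0],"dr": [0.0168,-0.0746,-0.003]},
  {"gripper": 0,"delta_pos": [0,0,0],"dr": [0.0168,-0.0746,-0.003]},
])

```text
t: 18.05
ee_pos: [541.4, 127.7, 321.8]
orientation: [0.958, 0.908, -1.405]
ft_force: [-0.5, 0.2, -2.0]
width: 9.1
```

Request:
apply_moves([
  {"gripper": 0,"delta_pos": [0.5,0.07,0.73],"dr": [0,0,0]},
  {"gripper": 0,"delta_pos": [1,0.13,1.46],"dr": [0,0,0]},
  {"gripper": 0,"delta_pos": [1.6,0.2,2.3],"dr": [0,0,0]},
  {"gripper": 0,"delta_pos": [1.6,0.2,2.3],"dr": [0,0,0]},
  {"gripper": 0,"delta_pos": [1.6,0.2,2.3],"dr": [0,0,0]},
])

```text
t: 18.47
ee_pos: [543.7, 18.4, 295.4]
orientation: [0.96, 0.913, -1.403]
ft_force: [0.7, 0.5, -1.8]
width: 9.1
```

Request:
apply_moves([
  {"gripper": 0,"delta_pos": [1.6,0.2,2.3],"dr": [0,0,0]},
  {"gripper": 0,"delta_pos": [1.6,0.2,2.3],"dr": [0,0,0]},
  {"gripper": 0,"delta_pos": [1.6,0.2,2.3],"dr": [0,0,0]},
  {"gripper": 0,"delta_pos": [1.6,0.2,2.3],"dr": [0,0,0]},
  {"gripper": 0,"delta_pos": [1.6,0.2,2.3],"dr": [0,0,0]},
])

```text
t: 18.88
ee_pos: [546.8, -118.8, 263.0]
orientation: [0.961, 0.912, -1.403]
ft_force: [0.7, -0.6, -1.3]
width: 9.3
```

Request:
apply_moves([
  {"gripper": 0,"delta_pos": [1.6,0.2,2.3],"dr": [0,0,0]},
  {"gripper": 0,"delta_pos": [1.6,0.2,2.3],"dr": [0,0,0]},
  {"gripper": 0,"delta_pos": [1.6,0.2,2.3],"dr": [0,0,0]},
  {"gripper": 0,"delta_pos": [1.6,0.2,2.3],"dr": [0,0,0]},
  {"gripper": 0,"delta_pos": [1.6,0.2,2.3],"dr": [0,0,0]},
])

```text
t: 19.3
ee_pos: [549.9, -255.4, 230.4]
orientation: [0.96, 0.912, -1.404]
ft_force: [-0.5, -0.0, -1.1]
width: 9.5
```

```bash
python3 - <<'E'
from tgt import *; from half import half
half()
p,Rt,F,a=target(L0,Y0,P0); d,r=go(p,Rt); print(Rt.T@(p-ctrl.get_obs()['ee_pos'])/10, ctrl.get_obs()['qpos'].round(2))
E
```

```text
n 5045 top plane x=-0.001*y+-0.0053*z+-55.82 z range [-55.3  -8.3]
side line y=-0.0007*z+-0.50 width 19.6
t 19.6 pos [ 550.4 -253.1  230.9] F [-0.   0.1 -1.5] w 9.0 
 shift cm [0.477 0.22  6.789] len 6.81 turn [-0.0003 -0.0004 -0.0005]
[0.47942632 0.21824839 6.78880485] [-0.25  0.33  1.74 -0.43  1.04  0.01]
```

Request:
apply_moves([
  {"gripper": 0,"delta_pos": [0.06,0.03,0.85],"dr": [0,0,0]},
  {"gripper": 0,"delta_pos": [0.06,0.03,0.85],"dr": [0,0,0]},
  {"gripper": 0,"delta_pos": [0.06,0.03,0.85],"dr": [0,0,0]},
  {"gripper": 0,"delta_pos": [0.06,0.03,0.85],"dr": [0,0,0]},
  {"gripper": 0,"delta_pos": [0.06,0.03,0.85],"dr": [0,0,0]},
])

```text
t: 20.02
ee_pos: [550.1, -295.0, 243.8]
orientation: [0.959, 0.911, -1.404]
ft_force: [0.3, -0.4, -1.3]
width: 9.0
```

Request:
apply_moves([
  {"gripper": 0,"delta_pos": [0.06,0.03,0.85],"dr": [0,0,0]},
  {"gripper": 0,"delta_pos": [0.06,0.02,0.85],"dr": [0,0,0]},
  {"gripper": 0,"delta_pos": [0.06,0.02,0.84],"dr": [0,0,0]},
  {"gripper": 0,"delta_pos": [0,0,0],"dr": [0,0,0]},
  {"gripper": 0,"delta_pos": [0,0,0],"dr": [0,0,0]},
])

```text
t: 20.43
ee_pos: [549.2, -319.1, 250.9]
orientation: [0.96, 0.911, -1.405]
ft_force: [-0.1, 0.0, -1.7]
width: 9.4
```

```bash
python3 - <<'E'
from tgt import *; from half import half
half(); half()
p,Rt,F,a=target(L0,Y0,P0); d,r=go(p,Rt)
from fit import report
o={}
for n in ('scene','top'):
    ds=[ctrl.get_image(n) for _ in range(6)]; d=ds[0]
    z=np.stack([x['range_z'] for x in ds]); z[z==0]=np.nan
    d['range_z']=np.nan_to_num(np.nanmedian(z,0)); d['img']=np.mean([x['img'] for x in ds],0).astype(np.uint8); np.savez('pics/fin_'+n+'.png.npz',**d); o[n]=d
    try: report(n,d)
    except Exception as e: print(n,e)
    uv=cv2.projectPoints(np.array([F,np.array(L0)]),d['rvec'],d['tvec'],d['mtx'],None)[0].reshape(-1,2); print(n,'proj F,L',uv.round(1).tolist())
i=cv2.cvtColor(o['scene']['img'],cv2.COLOR_RGB2BGR)[130:230,40:190]; j=cv2.cvtColor(o['top']['img'],cv2.COLOR_RGB2BGR)[130:230,300:450]
cv2.imwrite('pics/z8.png',np.vstack([cv2.resize(x,(450,300),interpolation=cv2.INTER_CUBIC) for x in (i,j)]))
E
```

```text
n 5063 top plane x=-0.001*y+-0.0057*z+-56.94 z range [-56.4  -8. ]
side line y=-0.0016*z+-0.24 width 19.6
n 5063 top plane x=-0.000*y+-0.0056*z+-57.04 z range [-57.7  -9. ]
side line y=0.0030*z+-0.03 width 19.6
t 21.0333 pos [ 549.4 -318.4  250.8] F [-0.3 -0.5 -1.5] w 9.3 
 shift cm [-0.042 -0.01  -0.015] len 0.05 turn [0.0001 0.0002 0.0001]
scene p [ 543.4 -438.   351.5] yaw,pitch [0.053 0.381] a [ 0.0495  0.9271 -0.3716] res 0.6 box [-101.  -100.8 -100.8] [-29.2 -15.2 -15.1] rim [-15.2 -15.  -14.8 -14.6] [-1.9 -1.7 -1.7 -1.6 -1.5 -1.2 -1.2 -1.1]
scene proj F,L [[138.5, 185.5], [95.2, 180.1]]
top p [ 541.3 -438.   348.6] yaw,pitch [0.108 0.384] a [ 0.1     0.9219 -0.3742] res 1.06 box [-101.  -100.9  -98.6] [-17.1 -15.2 -15. ] rim [-15.5 -15.3 -15.2 -13.2] [-1.8 -1.8 -1.3 -1.3 -1.1 -0.9 -0.1  0.3]
top proj F,L [[351.4, 183.2], [386.8, 181.9]]
```

View pics/z8.png

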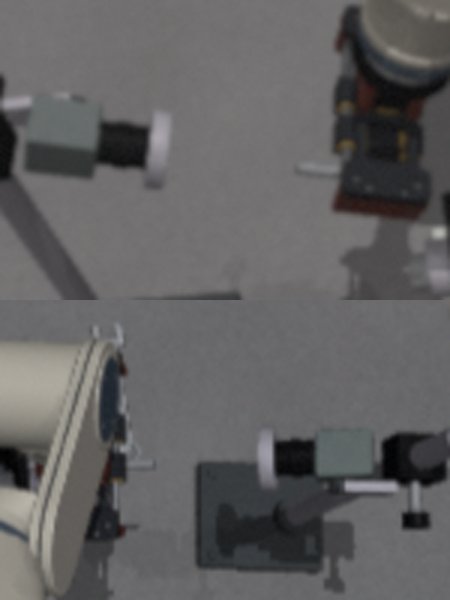

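The shank points at the ring in both views (tip at scene crop px (298,168), top crop px (152,464)). Now I measure the tip against the lens frame in each camera, where calibration bias cancels.

```bash
python3 - <<'E'
from tgt import *
from scipy.optimize import least_squares
fr={'scene':([543.3,-438.5,351.8],.0525,.380),'top':([541.2,-438.5,349.0],.042,.381)}
for n in fr:
    L,y,pt=fr[n]; d=load('fin_'+n+'.png'); P=cloud(d)
    a=np.array([np.cos(pt)*np.sin(y),np.cos(pt)*np.cos(y),-np.sin(pt)]); s=np.array([np.cos(y),-np.sin(y),0]); u=np.cross(s,a)
    q=P-np.array(L); A,S,U=q@a,q@s,q@u
    m=(d['range_z']>0)&(A>85)&(A<150)&(abs(S)<14)&(abs(U)<14); 
    A,S,U=A[m],S[m],U[m]; print(n,len(A),'A min',np.sort(A)[:6].round(1))
    for lo in range(96,146,6):
        k=(A>=lo)&(A<lo+6)
        if k.sum(): print(lo,k.sum(),'S',S[k].min().round(1),S[k].mean().round(1),S[k].max().round(1),'U',U[k].min().round(1),U[k].mean().round(1),U[k].max().round(1))
    k=(A>100)&(A<128)
    f=lambda v:np.clip(np.hypot(S[k]-v[0]-v[2]*(A[k]-100),U[k]-v[1]-v[3]*(A[k]-100))-5,-4,4)
    r=least_squares(f,[0,0,0,0],loss='soft_l1',f_scale=.5); print(' at face S0,U0',r.x[:2].round(2),'slopes',r.x[2:].round(3),'res',np.abs(r.fun).mean().round(2))
    M=cv2.Rodrigues(np.array(d['rvec'],float))[0]; print('view dir in lens axes',(M[2]@a).round(2),(M[2]@s).round(2),(M[2]@u).round(2))
E
```

```text
scene 59 A min [ 98.8  99.3 100.4 100.8 101.  101.6]
96 6 S -0.6 1.4 4.3 U -2.3 0.9 4.5
102 11 S -1.7 1.5 4.2 U -0.6 2.8 6.0
108 9 S -3.5 1.2 4.3 U -1.1 2.4 4.7
114 11 S -5.5 0.3 3.9 U -2.3 2.3 4.0
120 10 S -1.4 2.1 5.2 U -2.1 2.1 5.5
126 9 S -3.0 0.6 3.4 U -1.0 2.7 5.3
132 3 S -1.0 1.5 3.5 U 0.6 1.9 2.6
 at face S0,U0 [-0.83 -0.73] slopes [-0.002 -0.011] res 0.58
view dir in lens axes 0.37 -0.55 -0.75
top 40 A min [ 99.8 100.4 100.6 100.9 102.8 102.9]
96 4 S -5.1 -1.1 3.4 U -1.2 1.5 5.0
102 8 S -5.6 -1.2 3.3 U -0.1 3.0 4.5
108 8 S -4.9 -0.7 3.9 U -1.2 1.4 4.0
114 8 S -5.2 -0.8 3.8 U 2.1 3.4 4.5
120 8 S -4.8 -0.5 4.2 U 1.6 3.2 5.3
126 4 S -4.3 -0.3 4.3 U -0.0 3.0 4.8
 at face S0,U0 [-0.2  -1.36] slopes [0.011 0.05 ] res 0.64
view dir in lens axes 0.38 0.17 -0.91
```

Both cameras agree: tip centred to about 1 mm, about 100 mm out and square within about 0.01–0.02 rad. I check the tailstock and bottle once more, then hand in.

```bash
python3 - <<'E'
from tgt import *
s=load('fin_scene.png');P=cloud(s);a=load('avg_scene.png');z=load('scene0.png')
Y=(P-np.array([539,111.7,0]))@EY;X=(P-np.array([539,111.7,0]))@EX
m=(s['range_z']>0)&(abs(X)<20)&(P[...,2]>161)&(P[...,2]<176)&(Y<-100)&(Y>-235); print('tail block face',np.sort(Y[m])[::-1][:6].round(1))
for n,d in (('before',z),('now',s)):
    Q=cloud(d); k=(d['range_z']>0)&(np.hypot(Q[...,0]-347,Q[...,1]+88)<35)&(Q[...,2]>60)&(Q[...,2]<115); print('oil',n,k.sum(),np.median(Q[k],0).round(1))
p,Rt,F,_=target(L0,Y0,P0); go(p,Rt)
print(ctrl.close_job())
E
```

```text
tail block face [-181.5 -181.7 -182.1 -182.1 -182.3 -182.7]
oil before 180 [359.8 -92.7  81.2]
oil now 197 [360.  -91.2  81.6]
t 21.6333 pos [ 549.4 -318.5  250.8] F [ 0.3  0.3 -1.2] w 9.4 
 shift cm [-0.043 -0.009 -0.028] len 0.05 turn [-0.0001  0.0002  0.0001]
the job is handed in; nothing more can be done
None
```

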